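# Lock the jam nut on the test cell's tie rod

## Robot

A 6-joint arm with a two-finger parallel gripper is mounted at the origin on the work surface. World frame = base frame: x ahead of the robot, y to its left, z up, the work surface at z = 0. Lengths are in m, angles in rad, forces in N, time in s.
With the tool pointing down it reaches from about 0.325 to 0.775 m from the base axis. Payload 9.3 kg.
Tool frame: the origin (TCP) lies between the finger pads; the fingertips stand 19 mm ahead of it and the grasp point (between the pads) is the TCP; x points along the fingers, y is the direction in which the jaws open and shut, and the axes are right-handed (so a half turn about x gives the same grasp; the last joint's range is limited). The gripper opens to 85 mm and grips with 20 to 120 N. Pads are 22 mm wide; open, the fingers measure 114 mm over their backs; the gripper's body (76 mm by 85 mm) begins 54 mm behind the grasp point. The pads swing forward as they close: fully open they stand 13 mm farther back than shut.
Start: joints at [1.185, 0.259, 0.021, 1.334, 0, 1.418], TCP at [0.127, 0.535, 0.25] pointing down, gripper open.
Joint ranges: [-3.04, 3.04], [-0.91, 1.82], [-1.04, 1.36], [-1.92, 1.95], [-1.52, 1.45], [-3.14, 3.14]. Speed limits (rad/s): [2.22, 2.22, 2.79, 3.14, 3.14, 3.14].

## Interface

Orientations are given as a unit quaternion [x, y, z, w].
In Python, from plant import ctrl gives the robot as it stands. The module is installed in compiled form; this text tells all that it offers.
- The arm moves only by the tool play_rows, never from a script. Its argument "moves" is a list of rows, each an object of numbers: "dx", "dy", "dz": the shift along the tool's x, y, z each as a share of 0.3 m, from -1 to 1; "wx", "wy", "wz": the turn, a rotation vector about the tool's x, y, z each as a share of 90 degrees, from -1 to 1. In form: [{"dx": .., "dy": .., "dz": .., "wx": .., "wy": .., "wz": ..}, ...]. A call has 1 to 5 rows; each row is the pose to reach, as a shift and turn from the pose commanded when the call began, along the tool's axes at that moment; what a row does not reach only later rows make up. A row lasts 1/10 s, in which the tool goes at most 50 mm and 8.59 degrees, less where a joint would pass 70% of its speed; a pose out of reach is approached as far as the arm can. A call with a number of a shift or a turn outside -1 to 1 is refused whole. A call with a gripper value outside its range is refused whole. "grip" is the opening, from -1 (shut) to 1 (fully open), set as the call begins (left out, the last holds). The fingers move at their own pace and stop on an object; "squeeze" is the grip in N (left out, the last holds). Time passes only in rows, so rows that repeat a pose let the fingers close. It gives the time, the measured TCP pose, the force and the opening at its end, in the units of the state.
- ctrl.read_state(): the state, without advancing time (a new reading comes with each control period).
- ctrl.camera(name): name is "scene" or "top" or "wrist"; returns the picture (480x640x3 uint8, red, green, blue); there is no depth.
- ctrl.camera_info(name): a dict with "camera_matrix" (3x3 intrinsics, pixels), "rvec" (rotation vector, rad) and "tvec" (3), from world to camera coordinates, as OpenCV has them. Camera axes: x right, y down, z forward; pixel columns grow to the right and rows downward; lengths in m; the calibration is good to about 2 mm. A picture is of the moment at which its call begins: read the wrist's pose just before it. camera_info takes no time and is no camera call; for the wrist camera it gives the pose at the moment of the call.
- ctrl.close_job(): hands the job in, once; it reports no verdict.
The state is a dict: "clock": time; "joints": joint angles; "joint_vel": joint speeds; "effort": joint torques, N m; "position": TCP position; "eef_rot": TCP orientation; "contact_force": force on the tool from outside, world axes, zero at the start; "ft_torque": the same for the moment, N m; "opening": finger opening in m.
Only numpy, scipy, OpenCV 4.12 (cv2) and the standard library are available. Lean on these libraries where they do the work, as an engineer would, in place of code of your own. Each camera call takes 0.05 s, during which the arm holds its last target.

## Task

The clamping of the bolted test cell has been set with the lower nut on its near-left tie rod (nearest the robot, on the robot's left), and the jam nut on top of it is only finger-tight. Put the larger of the two spanners fully onto that lower nut, flat on the end plate with its handle just beside the inner face of the near-right rod's nuts, so that it lodges there and holds the lower nut, and let go of it; then turn the jam nut clockwise (seen from above) with the gripper until it is locked hard, without letting the lower nut be dragged round with it. Let go, leave the spanner on the nut, and leave everything else on the bench as it is.

Things in the scene. Friction and masses are not known exactly. Their poses are not given: they have to be found in the camera images.
- cell: Bolted test cell, fixed: two aluminium end plates, 200 x 225 x 22 mm, round a dark cell stack, held by four upright 24 mm threaded rods at x = +-75, y = +-87.5 mm. Origin: centre of its underside on the bench; z up, x away from the robot at yaw 0. The job's rod is at x = -75, y = +87.5 (near left); the nuts on the other three are immovable.
- plate_top (a point): Centre of the flat top of the upper end plate, 110 mm above the bench. On it each rod carries a hex lower nut (24 mm high) with a hex jam nut (20 mm) on top, all 41 mm across flats; rods end 54 mm above the plate. Two gas fittings, 25 mm wide, with thin tubes up to 55 mm high leading off the far edge, stand at x = +50, y = +-30 mm of the cell.
- lower_nut_mid (a point): Middle of the job's lower nut, on the rod's axis, 12 mm above the plate. Turns with the nut: x to a corner, flats at +-y (repeating every 60 degrees). x points away from the near-right nut: a spanner with its x parallel to this fits, its handle passing that nut on the inner side 3 to 11 mm clear. Alone it turns at 0.1 N m, so it goes round with the jam nut.
- lower_nut_corner (a point): The +x corner of that lower nut, 23.7 mm from the rod's axis and 12 mm above the plate; it shows whether the nut has been turned (1 mm is 2.4 degrees).
- jam_nut_mid (a point): Middle of the job's jam nut, on the rod's axis, 34 mm above the plate; the nut spans 24 to 44 mm above the plate and the rod sticks out 10 mm above it. Turns with the nut: z up, x points to a corner, flats at +-y (repeating every 60 degrees). Fingertips lower than 24 mm above the plate meet the lower nut.
- jam_nut (a joint): How far the jam nut is turned clockwise (seen from above) relative to the lower nut, rad: finger-tight at the start (0.1 to 0.5), locked hard at 1.2, where it stops. Turning it takes 0.3 N m and it stays where it is left; its rise and fall on the thread is not modelled.
- neighbour_nut (a point): Middle of the near-right rod's lower nut (x = -75, y = -87.5 mm on the cell), 12 mm above the plate; immovable. It reaches about 22.5 mm from its axis towards the spanner's handle. The jam nut's drag swings lower nut and spanner (some 5 degrees of play on the nut each way) clockwise until the handle meets this nut.
- spanner: Larger spanner: loose, steel, straight open-ended, 211 x 77 x 12 mm, about 0.45 kg, flat on the bench. Origin: underside, on the handle, near the centre of mass, good to grip (handle 24 mm wide, 1 to 11 mm above the underside). x along the handle to the jaws, z up. Handle ends at x = -120; head widens from x = 12, ends at x = 91 mm; jaws open to +x, 43 mm wide, flared beyond x = 80.
- spanner_jaw (a point): Where the nut's axis comes between the jaws of the larger spanner when it is fully on: 75 mm from the spanner's origin along x, mid-thickness (6 mm above the underside); the bottom of the jaws is 24.5 mm behind it.
- small_spanner: A spanner of the same shape, two thirds the size (139 mm long, jaws 28 mm): does not fit, to be left alone. Loose; origin and axes as for the larger one. The two lie on either side of the cell, either one on either side.
- leak_bottle: Clear bottle of leak-test fluid with a white cap, 56 mm diameter, 130 mm high, standing loose; to be left alone. Origin: centre of its underside.
- beaker: Glass beaker, 68 mm diameter, 85 mm high, standing loose; to be left alone. Origin: centre of its underside.
- spare_nut: A spare 41 mm hex nut, 24 mm high, lying loose on the bench; to be left alone. Origin: centre of its underside.

How it is judged:
On the way, in this order (a step that is already met when the one before it is completed fails the run):
1. the larger spanner is fully on the lower nut, lying flat, and let go, before the jam nut is tightened (horizontal distance between spanner_jaw and lower_nut_mid below 0.008 m and z of spanner_jaw in the frame of lower_nut_mid below 0.004 m and angle between spanner's own z axis and vertical below 0.12 rad and contact force between the fingers and spanner below 0.3 N and value of joint jam_nut below 0.8 rad), for 0.2 s.
2. the jam nut is locked hard while the spanner is on the lower nut (value of joint jam_nut above 1.12 rad and horizontal distance between spanner_jaw and lower_nut_mid below 0.008 m), for 0.2 s.
At the end, for the whole second after the job is handed in: Jam nut locked (above 1.12 of 1.2 rad); lower nut corner within 7 mm (about 17 degrees) of its start; larger spanner at rest, level within 0.12 rad, its jaw point within 8 mm of the rod's axis (from above) and at the height of the lower nut, at most 4 mm above its middle (all of step 2 and distance of lower_nut_corner from where it was at the start of the episode below 0.007 m and z of spanner_jaw in the frame of lower_nut_mid below 0.004 m and angle between spanner's own z axis and vertical below 0.12 rad and linear speed of spanner below 0.02 m/s); the robot touches nothing.
It fails at once if the lower nut dragged or knocked round by more than about 24 degrees (its corner 10 mm) (distance of lower_nut_corner from where it was at the start of the episode above 0.01 m).
It fails at once if the small spanner, bottle, beaker or spare nut moved by more than 40 mm (distance of any of small_spanner, leak_bottle, beaker, spare_nut from where it was at the start of the episode above 0.04 m).
It also fails if it takes over 54 s, if anything falls off the work surface, if the arm or the gripper's body presses on something with over 40 N, if the wrist force passes 120 N, or if a joint passes its speed limit or range.

## Working session

There is one attempt and no reset: what is moved stays moved. The work goes in short steps, Python scripts to look and compute and a tool call to move; the robot and the scene stay as the last step left them, time stands still between calls to the robot, and variables do not carry over. Pictures are saved under pics/ and viewed, and the job is handed in when it is done.

Besides the shell and the picture viewer there is one more tool, called after "Request:" as a command line: name --argument value ..., lists and objects as JSON in quotes. play_rows: Moves the arm, as the interface text tells. Shift numbers are shares of 0.3 m and turn numbers shares of 90 degrees, none past 1 either way. Its arguments: {"type":"object","properties":{"moves":{"type":"array","items":{"type":"object","properties":{"dx":{"type":"number","minimum":-1,"maximum":1},"dy":{"type":"number","minimum":-1,"maximum":1},"dz":{"type":"number","minimum":-1,"maximum":1},"wx":{"type":"number","minimum":-1,"maximum":1},"wy":{"type":"number","minimum":-1,"maximum":1},"wz":{"type":"number","minimum":-1,"maximum":1}}}},"grip":{"type":"number"},"squeeze":{"type":"number"}},"required":["moves"]}

```bash
mkdir -p pics; python3 - <<'E'
from plant import ctrl
import cv2
print(ctrl.read_state())
for n in ("scene","top"):
    cv2.imwrite(f"pics/{n}0.png",ctrl.camera(n)[:,:,::-1]); i=ctrl.camera_info(n); print(n,i)
E
```

```text
{'clock': 0.0, 'joints': array([ 1.18543634e+00,  2.59177482e-01,  2.07643716e-02,  1.33373233e+00,
       -2.02743148e-05,  1.41820472e+00]), 'joint_vel': array([ 0.00040183, -0.00130535, -0.00037266,  0.00015602, -0.00041929,
        0.00111929]), 'effort': array([-4.51086416e-04, -5.55640018e+01,  3.44528747e+01,  1.37168527e-02,
       -2.08241031e-04, -1.82842064e-05]), 'position': array([0.12677298, 0.53491393, 0.24967519]), 'eef_rot': array([ 0.08164863,  0.70244289, -0.0825721 ,  0.7022032 ]), 'contact_force': array([-0.10073372, -0.82401213,  0.03899325]), 'ft_torque': array([ 0.03278297, -0.03308244, -0.03310991]), 'opening': 0.08570341085145741}
scene {'camera_matrix': array([[496.10642745,   0.        , 324.43138165],
       [  0.        , 496.10642745, 235.52579858],
       [  0.        ,   0.        ,   1.        ]]), 'rvec': array([ 2.29165713,  0.58128264, -0.24535814]), 'tvec': array([-0.46045727, -0.07449499,  1.33406977])}
top {'camera_matrix': array([[538.35594072,   0.        , 318.62899356],
       [  0.        , 538.35594072, 245.5093455 ],
       [  0.        ,   0.        ,   1.        ]]), 'rvec': array([ 2.11707096, -2.16300804,  0.17779867]), 'tvec': array([0.06790496, 0.54420254, 1.2181448 ])}
```

View pics/scene0.png

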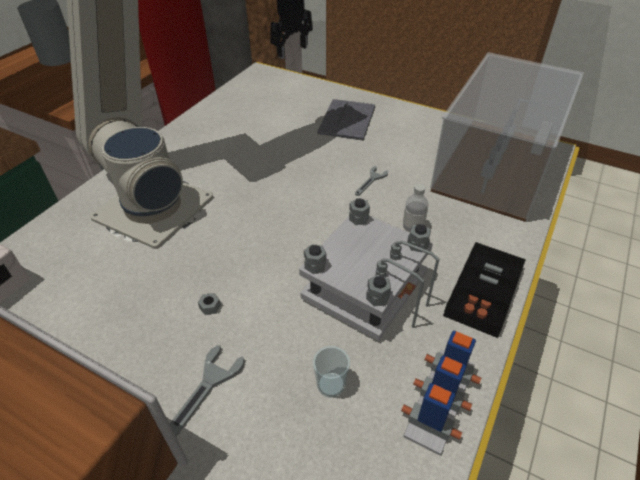

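View pics/top0.png

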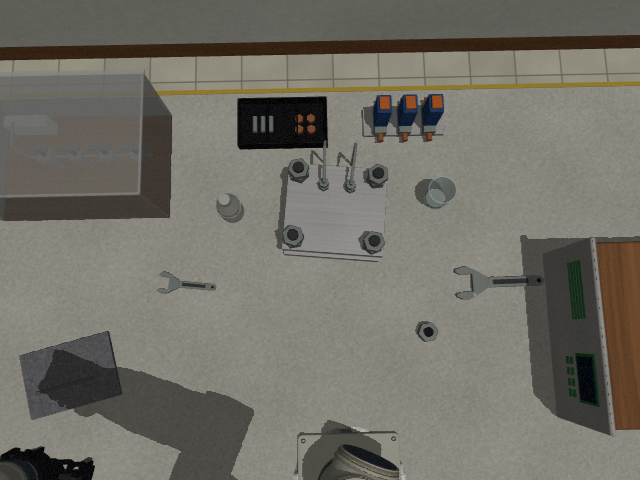

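The scene view shows the large spanner on the robot's right. In the top view its jaws are at about (465,283) and its handle end at about (541,281). The small spanner is on the left. The job rod is at about (292,235) and the near-right rod at about (373,241).

```bash
cat > h.py <<'E'
import numpy as np,cv2
from scipy.spatial.transform import Rotation as R
from plant import ctrl
def ray(info,uv):
    K=info["camera_matrix"];Rm=cv2.Rodrigues(np.array(info["rvec"],float))[0];t=np.array(info["tvec"]).ravel()
    return -Rm.T@t, Rm.T@np.linalg.inv(K)@np.array([uv[0],uv[1],1.])
def at(info,uv,z):
    c,d=ray(info,uv); return c+d*(z-c[2])/d[2]
def proj(info,p):
    return cv2.projectPoints(np.atleast_2d(np.array(p,float)),np.array(info["rvec"],float),np.array(info["tvec"],float),info["camera_matrix"],None)[0].reshape(-1,2)
def crop(img,x0,y0,x1,y1,s,name,g=10):
    c=cv2.resize(img[y0:y1,x0:x1,::-1],None,fx=s,fy=s,interpolation=cv2.INTER_CUBIC)
    c=np.ascontiguousarray(c)
    for x in range((x0//g+1)*g,x1,g):
        L=(x-x0)*s; cv2.line(c,(L,0),(L,6),(0,0,255),1); 
        if (x//g)%2==0: cv2.putText(c,str(x),(L-8,16),0,.35,(0,0,255),1)
    for y in range((y0//g+1)*g,y1,g):
        L=(y-y0)*s; cv2.line(c,(0,L),(6,L),(0,0,255),1)
        if (y//g)%2==0: cv2.putText(c,str(y),(8,L+4),0,.35,(0,0,255),1)
    cv2.imwrite("pics/"+name,c)
E
python3 - <<'E'
from h import *
im=cv2.imread("pics/top0.png")[:,:,::-1]
crop(im,445,250,555,310,7,"t_sp.png")
crop(im,270,140,400,270,4,"t_cell.png")
E
```

```text
(no output)
```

View pics/t_sp.png

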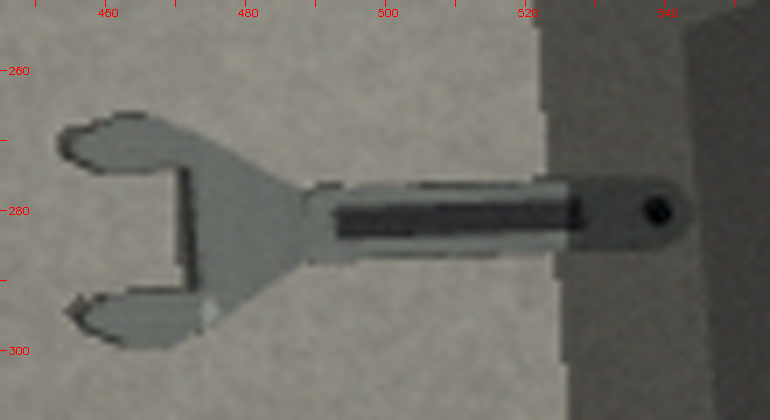

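View pics/t_cell.png

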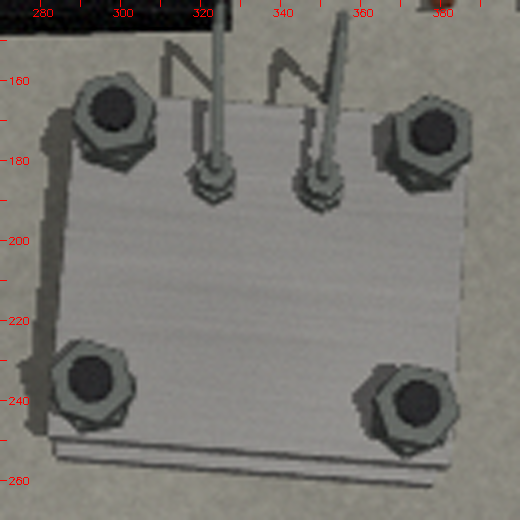

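```bash
python3 - <<'E'
from h import *
T=ctrl.camera_info("top")
P=[at(T,u,.164)[:2] for u in [(292.5,234.5),(374,241),(298,167),(378,172.5)]]
M=np.array([[-75,87.5],[-75,-87.5],[75,87.5],[75,-87.5]])/1000
P=np.array(P);print(P)
# rigid fit
mc=M.mean(0);pc=P.mean(0);A=(M-mc);B=(P-pc)
th=np.arctan2((A[:,0]*B[:,1]-A[:,1]*B[:,0]).sum(),(A*B).sum())
Rm=np.array([[np.cos(th),-np.sin(th)],[np.sin(th),np.cos(th)]])
print("cell",pc,np.degrees(th),"resid mm",((A@Rm.T+pc)-P)*1000)
print("fit rods",A@Rm.T+pc)
for n,u in dict(tipA=(453.5,270),tipB=(455,295.5),inA=(472.5,274),inB=(472.5,291.5),end=(543.5,281),nA=(500,276.5),nB=(500,286.8),n2A=(525,276),n2B=(525,286)).items(): print(n,at(T,u,.011)[:2].round(4))
S=ctrl.camera_info("scene")
for n,u in dict().items(): pass
print(proj(S,[[*(q),.164] for q in A@Rm.T+pc]))
a=at(T,(453.5,270),.011);
print(proj(S,[at(T,u,.011) for u in [(453.5,270),(455,295.5),(543.5,281)]]))
E
```

```text
[[ 0.55091646  0.11202947]
 [ 0.53325746 -0.06057258]
 [ 0.69941546  0.0980273 ]
 [ 0.68348271 -0.07498528]]
cell [0.61676802 0.01862473] -5.501291958433032 resid mm [[-0.41452213  0.88234667]
 [ 0.46754438 -0.70955145]
 [ 0.39558396  0.50428666]
 [-0.44860621 -0.67708188]]
fit rods [[ 0.55050193  0.11291182]
 [ 0.533725   -0.06128214]
 [ 0.69981104  0.09853159]
 [ 0.68303411 -0.07566237]]
tipA [ 0.4847 -0.265 ]
tipB [ 0.4239 -0.2648]
inA [ 0.4742 -0.3098]
inB [ 0.4325 -0.307 ]
end [ 0.4538 -0.478 ]
nA [ 0.4668 -0.375 ]
nB [ 0.4422 -0.3732]
n2A [ 0.4667 -0.4349]
n2B [ 0.4428 -0.4329]
[[359.03119514 200.93239951]
 [313.9667999  248.11127248]
 [420.22347752 226.96159308]
 [378.99923134 280.00235662]]
[[244.19889672 356.94493479]
 [219.80940306 344.46756437]
 [159.76925015 442.93440364]]
```

```bash
cat >> h.py <<'E'
def Rdown(yd):
    a=np.radians(yd);c,s=np.cos(a),np.sin(a)
    return R.from_matrix(np.array([[0,c,s],[0,s,-c],[-1,0,0]]))
def pose():
    s=ctrl.read_state(); r=R.from_quat(s["eef_rot"]); y=r.as_matrix()[:,1]
    return s,np.array(s["position"]),r,np.degrees(np.arctan2(y[1],y[0]))
def rows(targets,frm=None):
    s,p,r,yd=pose()
    if frm: p=np.array(frm[0]);r=Rdown(frm[1])
    print("t",round(s["clock"],2),"p",p.round(4),"yawY",round(yd,2),"tilt",np.degrees(np.arccos(-r.as_matrix()[2,0])).round(2),"j",np.round(s["joints"],2),"F",np.round(s["contact_force"],1),"T",np.round(s["ft_torque"],2),"open",round(s["opening"],4))
    for q,y in targets:
        d=r.inv().apply(np.array(q)-p)/.3; w=(r.inv()*Rdown(y)).as_rotvec()/(np.pi/2)
        print(" d",d.round(4),"w",w.round(4),"rows",round(np.linalg.norm(d)*6,1),round(np.linalg.norm(w)*90/8.59,1))
E
python3 - <<'E'
from h import *
rows([((.36,.36,.25),20),((.36,.36,.25),0)])
E
```

```text
t 0.1 p [0.1268 0.535  0.2497] yawY 76.66 tilt 0.07 j [1.19 0.26 0.02 1.33 0.   1.42] F [-0.8  0.4 -0.3] T [ 0.   -0.02  0.01] open 0.0861
 d [-6.000e-04 -3.881e-01  8.909e-01] w [6.296e-01 3.000e-04 8.000e-04] rows 5.8 6.6
 d [-6.000e-04 -3.881e-01  8.909e-01] w [8.518e-01 4.000e-04 7.000e-04] rows 5.8 8.9
```

Request:
play_rows --moves '[{"dx":0,"dy":-0.39,"dz":0.89,"wx":0.85},{"dx":0,"dy":-0.39,"dz":0.89,"wx":0.85},{"dx":0,"dy":-0.39,"dz":0.89,"wx":0.85},{"dx":0,"dy":-0.39,"dz":0.89,"wx":0.85},{"dx":0,"dy":-0.39,"dz":0.89,"wx":0.85}]' --grip 1 --squeeze 60

```text
validation failed for argument at $.mo...
```

```bash
python3 - <<'E'
from h import *
rows([((.45,.15,.25),0),((.45,-.1,.25),0)])
E
```

```text
t 0.1 p [0.1268 0.535  0.2497] yawY 76.66 tilt 0.07 j [1.19 0.26 0.02 1.33 0.   1.42] F [-0.8  0.4 -0.3] T [ 0.   -0.02  0.01] open 0.0861
 d [ 1.0000e-04 -1.0000e+00  1.3442e+00] w [8.518e-01 4.000e-04 7.000e-04] rows 10.1 8.9
 d [ 1.0000e-03 -1.8109e+00  1.5365e+00] w [8.518e-01 4.000e-04 7.000e-04] rows 14.2 8.9
```

The call was refused. I'll try again with every field filled in.

Request:
play_rows --moves '[{"dx":0.0,"dy":-0.39,"dz":0.89,"wx":0.85,"wy":0.0,"wz":0.0},{"dx":0.0,"dy":-0.39,"dz":0.89,"wx":0.85,"wy":0.0,"wz":0.0},{"dx":0.0,"dy":-0.39,"dz":0.89,"wx":0.85,"wy":0.0,"wz":0.0},{"dx":0.0,"dy":-0.39,"dz":0.89,"wx":0.85,"wy":0.0,"wz":0.0},{"dx":0.0,"dy":-0.39,"dz":0.89,"wx":0.85,"wy":0.0,"wz":0.0}]' --grip 1 --squeeze 60

```text
clock: 0.6
position: [0.3276, 0.3832, 0.2501]
eef_rot: [0.335, 0.623, -0.336, 0.622]
contact_force: [0.5, 0.5, -0.8]
opening: 0.0855
```

```bash
python3 - <<'E'
from h import *
rows([((.44,.15,.25),0)])
rows([((.45,-.13,.25),0)],((.44,.15,.25),0))
rows([((.4545,-.345,.25),0)],((.45,-.13,.25),0))
E
```

```text
t 0.6 p [0.3276 0.3832 0.2501] yawY 33.36 tilt 0.02 j [ 0.7   0.18 -0.08  1.31  0.    1.69] F [ 0.5  0.5 -0.8] T [ 0.05 -0.02  0.  ] open 0.0855
 d [ 4.000e-04 -1.146e-01  8.553e-01] w [3.707e-01 1.000e-04 2.000e-04] rows 5.2 3.9
t 0.6 p [0.44 0.15 0.25] yawY 33.36 tilt 0.0 j [ 0.7   0.18 -0.08  1.31  0.    1.69] F [ 0.5  0.5 -0.8] T [ 0.05 -0.02  0.  ] open 0.0855
 d [0.     0.0333 0.9333] w [0. 0. 0.] rows 5.6 0.0
t 0.6 p [ 0.45 -0.13  0.25] yawY 33.36 tilt 0.0 j [ 0.7   0.18 -0.08  1.31  0.    1.69] F [ 0.5  0.5 -0.8] T [ 0.05 -0.02  0.  ] open 0.0855
 d [0.     0.015  0.7167] w [0. 0. 0.] rows 4.3 0.0
```

Request:
play_rows --moves '[{"dx":0,"dy":-0.11,"dz":0.86,"wx":0.37,"wy":0,"wz":0},{"dx":0,"dy":-0.11,"dz":0.86,"wx":0.37,"wy":0,"wz":0},{"dx":0,"dy":-0.11,"dz":0.86,"wx":0.37,"wy":0,"wz":0},{"dx":0,"dy":-0.11,"dz":0.86,"wx":0.37,"wy":0,"wz":0},{"dx":0,"dy":-0.11,"dz":0.86,"wx":0.37,"wy":0,"wz":0}]'

```text
clock: 1.1
position: [0.4381, 0.1588, 0.2502]
eef_rot: [0.499, 0.501, -0.499, 0.501]
contact_force: [0.4, 1.1, 0.2]
opening: 0.0855
```

Request:
play_rows --moves '[{"dx":0,"dy":0.03,"dz":0.93,"wx":0,"wy":0,"wz":0},{"dx":0,"dy":0.03,"dz":0.93,"wx":0,"wy":0,"wz":0},{"dx":0,"dy":0.03,"dz":0.93,"wx":0,"wy":0,"wz":0},{"dx":0,"dy":0.03,"dz":0.93,"wx":0,"wy":0,"wz":0},{"dx":0,"dy":0.03,"dz":0.93,"wx":0,"wy":0,"wz":0}]'

```text
clock: 1.6
position: [0.4469, -0.091, 0.2502]
eef_rot: [0.498, 0.502, -0.498, 0.502]
contact_force: [0.8, -0.1, 0.8]
opening: 0.0855
```

```bash
python3 - <<'E'
from h import *
rows([((.4545,-.335,.22),0)])
E
```

```text
t 1.6 p [ 0.4469 -0.091   0.2502] yawY 0.39 tilt 0.01 j [-0.39  0.1  -0.18  1.29  0.    1.18] F [ 0.8 -0.1  0.8] T [ 0.04 -0.08  0.01] open 0.0855
 d [0.1006 0.0197 0.8134] w [ 0.0043 -0.0001  0.    ] rows 4.9 0.0
```

Request:
play_rows --moves '[{"dx":0.1,"dy":0.02,"dz":0.8,"wx":0,"wy":0,"wz":0},{"dx":0.1,"dy":0.02,"dz":0.8,"wx":0,"wy":0,"wz":0},{"dx":0.1,"dy":0.02,"dz":0.8,"wx":0,"wy":0,"wz":0},{"dx":0.1,"dy":0.02,"dz":0.8,"wx":0,"wy":0,"wz":0},{"dx":0.1,"dy":0.02,"dz":0.8,"wx":0,"wy":0,"wz":0}]'

```text
clock: 2.1
position: [0.4545, -0.3315, 0.2195]
eef_rot: [0.499, 0.502, -0.499, 0.501]
contact_force: [0.4, 0.5, 0.8]
opening: 0.0851
```

```bash
python3 - <<'E'
from h import *
rows([])
import pickle
i=ctrl.camera_info("wrist"); im=ctrl.camera("wrist"); pickle.dump(i,open("w1.pkl","wb"))
cv2.imwrite("pics/w1.png",im[:,:,::-1])
print(proj(i,[[.4545,-.3585,.011],[.4545,-.478,.011],[.4545,-.308,.011]]))
E
```

```text
t 2.1 p [ 0.4545 -0.3315  0.2195] yawY 0.33 tilt 0.04 j [-0.78  0.29 -0.01  1.27 -0.    0.79] F [0.4 0.5 0.8] T [ 0.01 -0.06 -0.02] open 0.0851
[[331.2421758  241.97345282]
 [330.49263083 354.23391811]
 [331.6074811  187.26113417]]
```

View pics/w1.png

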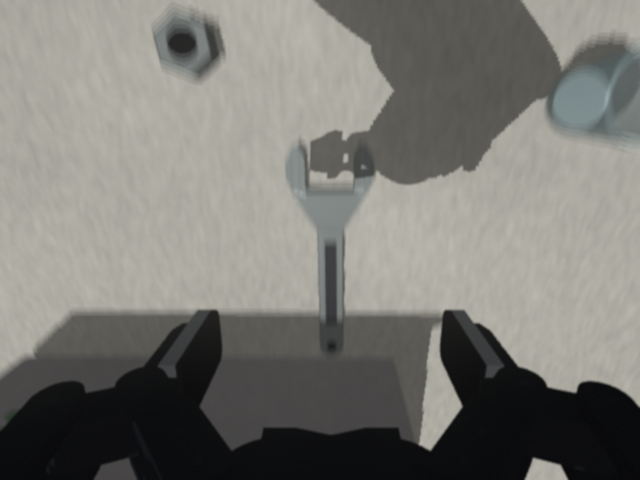

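The spanner's midline is at u≈331, with the jaw bottom at v≈190 and the handle end at v≈354. That agrees with the top camera to within about 2 mm, so I'll descend.

```bash
python3 - <<'E'
from h import *
rows([((.4545,-.362,.06),.3),((.4545,-.362,.0205),.3)])
E
```

```text
t 2.15 p [ 0.4546 -0.3365  0.2179] yawY 0.19 tilt 0.1 j [-0.78  0.3  -0.01  1.27 -0.    0.78] F [-1.2 -2.8 -1.6] T [-0.2   0.04 -0.03] open 0.0853
 d [0.5265 0.     0.0843] w [-0.0013  0.0007  0.0009] rows 3.2 0.0
 d [6.581e-01 2.000e-04 8.420e-02] w [-0.0013  0.0007  0.0009] rows 4.0 0.0
```

Request:
play_rows --moves '[{"dx":0.15,"dy":0,"dz":0.08,"wx":0,"wy":0,"wz":0},{"dx":0.31,"dy":0,"dz":0.08,"wx":0,"wy":0,"wz":0},{"dx":0.46,"dy":0,"dz":0.08,"wx":0,"wy":0,"wz":0},{"dx":0.56,"dy":0,"dz":0.08,"wx":0,"wy":0,"wz":0},{"dx":0.56,"dy":0,"dz":0.08,"wx":0,"wy":0,"wz":0}]'

```text
clock: 2.65
position: [0.4533, -0.351, 0.0481]
eef_rot: [0.498, 0.505, -0.498, 0.499]
contact_force: [-0.3, 0.4, 0.1]
opening: 0.0856
```

```bash
python3 - <<'E'
from h import *
rows([((.4545,-.362,.0205),.3)])
E
```

```text
t 2.65 p [ 0.4533 -0.351   0.0481] yawY 0.38 tilt 0.47 j [-0.81  0.43 -0.26  0.88  0.    0.76] F [-0.3  0.4  0.1] T [ 0.03  0.07 -0.02] open 0.0856
 d [0.0918 0.0044 0.0371] w [ 0.0008 -0.0038  0.0036] rows 0.6 0.1
```

Request:
play_rows --moves '[{"dx":0.09,"dy":0,"dz":0.03,"wx":0,"wy":0,"wz":0},{"dx":0.09,"dy":0,"dz":0.03,"wx":0,"wy":0,"wz":0}]'

```text
clock: 2.85
position: [0.4549, -0.3621, 0.0244]
eef_rot: [0.498, 0.502, -0.498, 0.501]
contact_force: [0.4, 0.0, 0.3]
opening: 0.0857
```

```bash
python3 - <<'E'
from h import *
rows([((.4545,-.362,.0205),.3)])
i=ctrl.camera_info("wrist"); im=ctrl.camera("wrist")
cv2.imwrite("pics/w2.png",im[:,:,::-1])
E
```

```text
t 2.85 p [ 0.4549 -0.3621  0.0244] yawY 0.37 tilt 0.12 j [-0.82  0.47 -0.28  0.83 -0.    0.75] F [0.4 0.  0.3] T [0.01 0.01 0.07] open 0.0857
 d [ 0.0131 -0.0014 -0.0002] w [ 0.0008 -0.0009  0.001 ] rows 0.1 0.0
```

View pics/w2.png

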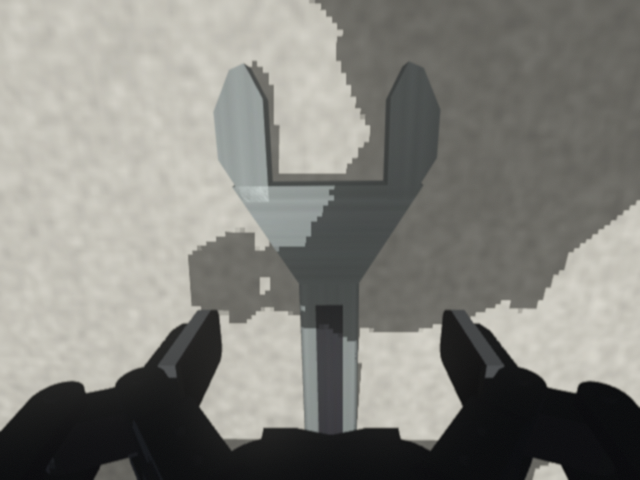

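The handle sits midway between the open fingers (edges at about 220 and 443, handle at about 330) and behind the widening. I'll lower a little and grip.

Request:
play_rows --moves '[{"dx":0.013,"dy":0,"dz":0,"wx":0,"wy":0,"wz":0},{"dx":0.013,"dy":0,"dz":0,"wx":0,"wy":0,"wz":0}]'

```text
clock: 3.1
position: [0.4557, -0.3621, 0.0226]
eef_rot: [0.498, 0.501, -0.498, 0.502]
contact_force: [-0.2, 0.2, -0.6]
opening: 0.0855
```

Request:
play_rows --moves '[{"dx":0,"dy":0,"dz":0,"wx":0,"wy":0,"wz":0},{"dx":0,"dy":0,"dz":0,"wx":0,"wy":0,"wz":0},{"dx":0,"dy":0,"dz":0,"wx":0,"wy":0,"wz":0},{"dx":0,"dy":0,"dz":0,"wx":0,"wy":0,"wz":0},{"dx":0,"dy":0,"dz":0,"wx":0,"wy":0,"wz":0}]' --grip -1

```text
clock: 3.6
position: [0.4554, -0.362, 0.0218]
eef_rot: [0.498, 0.502, -0.498, 0.502]
contact_force: [-1.0, 0.7, 4.1]
opening: 0.0221
```

Request:
play_rows --moves '[{"dx":-0.15,"dy":0,"dz":0,"wx":0,"wy":0,"wz":0},{"dx":-0.3,"dy":0,"dz":0,"wx":0,"wy":0,"wz":0},{"dx":-0.45,"dy":0,"dz":0,"wx":0,"wy":0,"wz":0},{"dx":-0.62,"dy":0,"dz":0,"wx":0,"wy":0,"wz":0},{"dx":-0.62,"dy":0,"dz":0,"wx":0,"wy":0,"wz":0}]' --squeeze 90

```text
clock: 4.1
position: [0.4566, -0.3627, 0.2135]
eef_rot: [0.498, 0.499, -0.498, 0.505]
contact_force: [0.7, 0.2, -4.9]
opening: 0.0207
```

```bash
python3 - <<'E'
from h import *
rows([((.5688,-.0145,.21),8.2)])
E
```

```text
t 4.1 p [ 0.4566 -0.3627  0.2135] yawY 0.4 tilt 0.45 j [-0.82  0.32  0.02  1.26  0.    0.75] F [ 0.7  0.2 -4.9] T [-0.04 -0.07  0.07] open 0.0207
 d [ 0.0079  0.3822 -1.1579] w [-0.0866  0.0035 -0.0036] rows 7.3 0.9
```

Request:
play_rows --moves '[{"dx":0,"dy":0.25,"dz":-0.77,"wx":-0.087,"wy":0,"wz":0},{"dx":0,"dy":0.25,"dz":-0.77,"wx":-0.087,"wy":0,"wz":0},{"dx":0,"dy":0.25,"dz":-0.77,"wx":-0.087,"wy":0,"wz":0},{"dx":0,"dy":0.25,"dz":-0.77,"wx":-0.087,"wy":0,"wz":0},{"dx":0,"dy":0.25,"dz":-0.77,"wx":-0.087,"wy":0,"wz":0}]'

```text
clock: 4.6
position: [0.5285, -0.128, 0.2062]
eef_rot: [0.463, 0.535, -0.463, 0.534]
contact_force: [1.1, -0.4, -4.7]
opening: 0.0206
```

```bash
python3 - <<'E'
from h import *
rows([((.5688,-.0145,.21),8.2)])
E
```

```text
t 4.6 p [ 0.5285 -0.128   0.2062] yawY 8.24 tilt 0.11 j [-0.39  0.27 -0.08  1.23  0.    1.03] F [ 1.1 -0.4 -4.7] T [-0.07 -0.07  0.02] open 0.0206
 d [-0.0127  0.1871 -0.3552] w [ 0.0004 -0.0007  0.001 ] rows 2.4 0.0
```

Request:
play_rows --moves '[{"dx":-0.02,"dy":0.187,"dz":-0.33,"wx":0,"wy":0,"wz":0},{"dx":-0.02,"dy":0.187,"dz":-0.33,"wx":0,"wy":0,"wz":0},{"dx":-0.02,"dy":0.187,"dz":-0.33,"wx":0,"wy":0,"wz":0},{"dx":-0.02,"dy":0.187,"dz":-0.33,"wx":0,"wy":0,"wz":0}]'

```text
clock: 5.0
position: [0.5702, -0.0221, 0.212]
eef_rot: [0.462, 0.536, -0.462, 0.535]
contact_force: [-0.0, 0.2, -5.8]
opening: 0.0209
```

Request:
play_rows --moves '[{"dx":0,"dy":0,"dz":0,"wx":0,"wy":0,"wz":0},{"dx":0,"dy":0,"dz":0,"wx":0,"wy":0,"wz":0}]'

```text
clock: 5.2
position: [0.5696, -0.0255, 0.2127]
eef_rot: [0.463, 0.535, -0.464, 0.534]
contact_force: [0.3, 0.8, -5.1]
opening: 0.0205
```

```bash
python3 - <<'E'
from h import *
import pickle
rows([((.5688,-.0145,.21),8.2)])
i=ctrl.camera_info("wrist"); im=ctrl.camera("wrist")
pickle.dump(i,open("w3.pkl","wb"))
cv2.imwrite("pics/w3.png",im[:,:,::-1])
im=ctrl.camera("top");crop(im,270,140,420,270,5,"t3.png")
E
```

```text
t 5.2 p [ 0.5696 -0.0255  0.2127] yawY 8.15 tilt 0.07 j [-0.19  0.31 -0.01  1.26 -0.    1.24] F [ 0.3  0.8 -5.1] T [-0.02  0.01  0.01] open 0.0205
 d [ 0.0091  0.0025 -0.0367] w [-0.0005 -0.      0.0008] rows 0.2 0.0
```

View pics/w3.png

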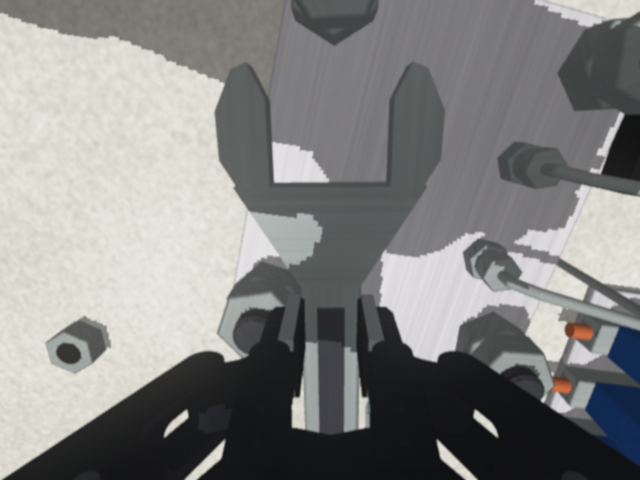

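View pics/t3.png

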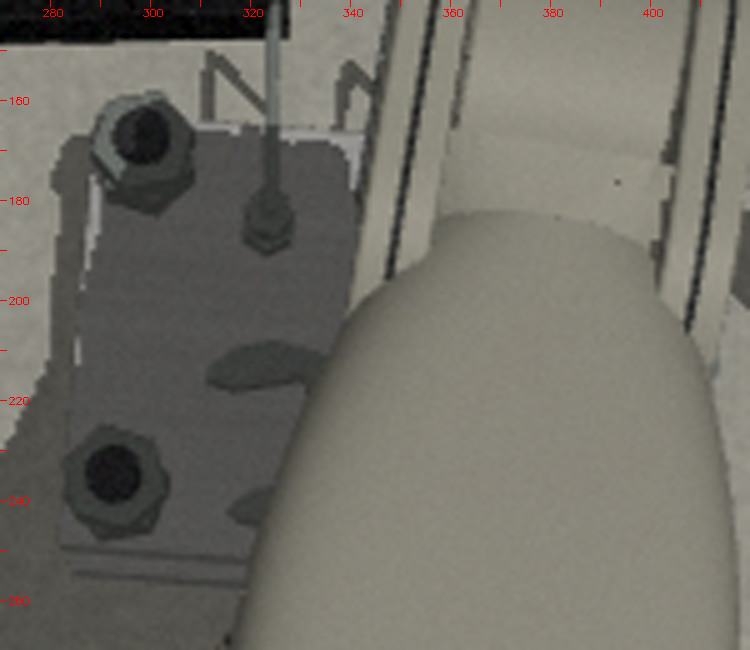

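```bash
python3 - <<'E'
from h import *
import pickle
i=pickle.load(open("w3.pkl","rb"))
print(i["camera_matrix"][:,2])
c,_=ray(i,(0,0)); print("cam",c)
N=np.array([.5505,.1129])
u98=np.radians(98.2);u=np.array([np.cos(u98),np.sin(u98)])
for h in(.11,.134,.154,.164): print(h,proj(i,[[*N,h]]),"corner",proj(i,[[*(N-.0237*u),h]]))
# spanner features: z of top = TCPz-0.0218+.011
z=.2127-.0218+.0115
for n,p in dict(tl=(244,63),tr=(414,63),bl=(272,184),br=(388,184),h1=(306,310),h2=(357,310)).items(): print(n,at(i,p,z)[:2].round(4))
im=cv2.imread("pics/w3.png")[:,:,::-1]; crop(im,250,0,420,80,4,"w3c.png")
im=cv2.imread("pics/top0.png")[:,:,::-1]; crop(im,275,215,310,255,16,"t0c.png",5)
E
```

```text
[330.47104997 241.92580596   1.        ]
cam [0.55841706 0.05110871 0.33592738]
0.11 [[333.20268288  -2.1778283 ]] corner [[333.14489053  48.20406666]]
0.134 [[333.44699974 -18.67106796]] corner [[333.37230242  38.72984888]]
0.154 [[333.70578202 -36.14083294]] corner [[333.61092349  28.78864473]]
0.164 [[333.86065519 -46.59594588]] corner [[333.75263457  22.88481221]]
tl [0.5279 0.0654]
tr [0.5822 0.0732]
bl [0.5406 0.0278]
br [0.5812 0.0336]
h1 [ 0.5585 -0.0196]
h2 [ 0.5784 -0.0168]
```

View pics/w3c.png

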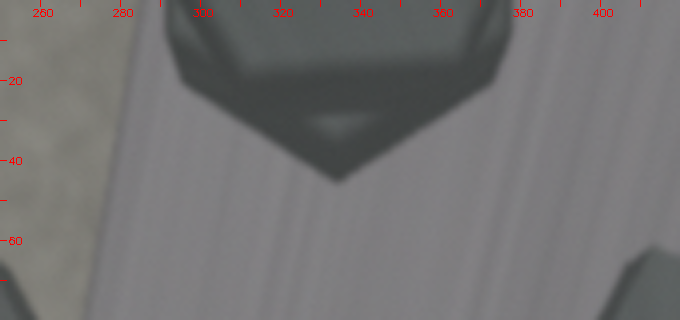

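View pics/t0c.png

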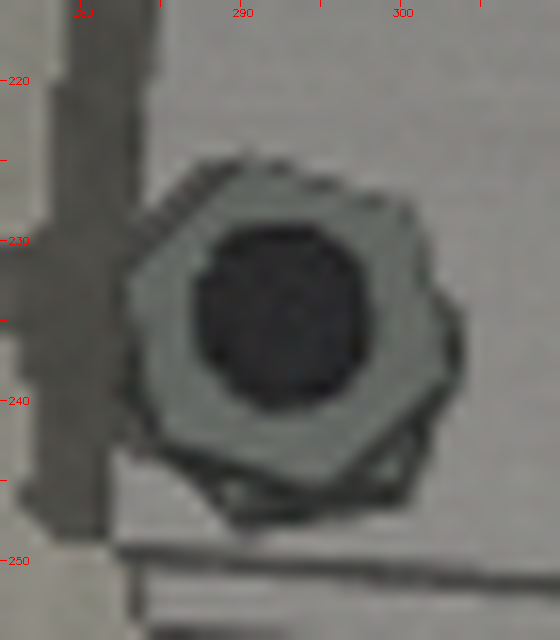

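The spanner is held with its jaw mid at u≈330. The lower nut's near corner is at (333.5,45) and its side corners at 295 and 373, both at v≈20. They are symmetric, so yaw is aligned, with about 2 mm of lateral offset. I'll descend behind the nut.

Request:
play_rows --moves '[{"dx":0.13,"dy":0.006,"dz":0,"wx":0,"wy":0,"wz":0},{"dx":0.25,"dy":0.006,"dz":0,"wx":0,"wy":0,"wz":0},{"dx":0.25,"dy":0.006,"dz":0,"wx":0,"wy":0,"wz":0},{"dx":0.25,"dy":0.006,"dz":0,"wx":0,"wy":0,"wz":0}]'

```text
clock: 5.7
position: [0.5717, -0.0249, 0.139]
eef_rot: [0.463, 0.535, -0.463, 0.534]
contact_force: [-0.1, -0.1, -4.5]
opening: 0.0206
```

```bash
python3 - <<'E'
from h import *
import pickle
rows([((.5712,-.0252,.133),8.2)])
i=ctrl.camera_info("wrist"); im=ctrl.camera("wrist")
pickle.dump(i,open("w4.pkl","wb"))
cv2.imwrite("pics/w4.png",im[:,:,::-1])
E
```

```text
t 5.7 p [ 0.5717 -0.0249  0.139 ] yawY 8.15 tilt 0.05 j [-0.19  0.35 -0.14  1.09 -0.    1.24] F [-0.1 -0.1 -4.5] T [0.01 0.01 0.01] open 0.0206
 d [ 0.02   -0.0019  0.0007] w [-0.0005 -0.0002  0.0005] rows 0.1 0.0
```

View pics/w4.png

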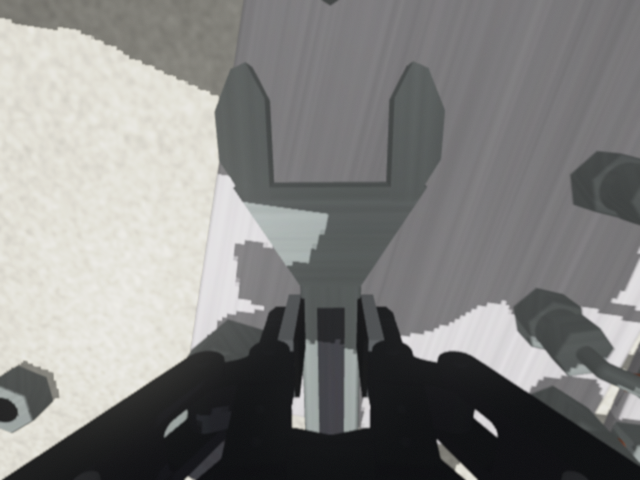

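The nut's corner is now at (330,2), in line with the jaw mid at 330. I'll lower to the plate and advance about 20 mm.

Request:
play_rows --moves '[{"dx":0.018,"dy":0,"dz":0,"wx":0,"wy":0,"wz":0},{"dx":0.018,"dy":0,"dz":-0.035,"wx":0,"wy":0,"wz":0},{"dx":0.018,"dy":0,"dz":-0.07,"wx":0,"wy":0,"wz":0},{"dx":0.018,"dy":0,"dz":-0.07,"wx":0,"wy":0,"wz":0}]'

```text
clock: 6.15
position: [0.5686, -0.0017, 0.1335]
eef_rot: [0.463, 0.535, -0.462, 0.535]
contact_force: [0.0, -0.9, -5.0]
opening: 0.0206
```

```bash
python3 - <<'E'
from h import *
import pickle
rows([((.5712,-.0252,.133),8.2)])
i=ctrl.camera_info("wrist"); im=ctrl.camera("wrist")
pickle.dump(i,open("w5.pkl","wb"))
crop(im,180,0,480,200,2,"w5.png")
E
```

```text
t 6.15 p [ 0.5686 -0.0017  0.1335] yawY 8.31 tilt 0.03 j [-0.15  0.35 -0.16  1.07  0.    1.27] F [ 0.  -0.9 -5. ] T [ 0.02 -0.03  0.02] open 0.0206
 d [ 0.0015 -0.0028  0.0787] w [ 0.0013 -0.0003 -0.0002] rows 0.5 0.0
```

View pics/w5.png

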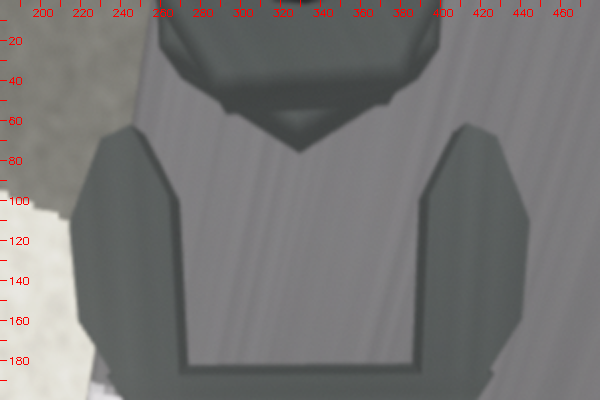

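```bash
python3 - <<'E'
from h import *
import pickle
i=pickle.load(open("w5.pkl","rb"))
a=at(i,(330,75),.110); 
for z in (.112,.1235): 
    b=at(i,(330,184),z); print(a,b,np.linalg.norm((a-b)[:2]))
N=np.array([.5505,.1129]);u98=np.radians(98.2);u=np.array([np.cos(u98),np.sin(u98)])
print("fit corner",N-.0237*u)
E
```

```text
[0.55435651 0.09104791 0.11      ] [0.55993663 0.05279376 0.112     ] 0.038658988014480145
[0.55435651 0.09104791 0.11      ] [0.55970215 0.0545424  0.1235    ] 0.03689482574834963
fit corner [0.55388031 0.0894423 ]
```

The corner at (330,75) is centred between the jaws, whose inner edges are at 271 and 388. I'll slide on, about 36 mm still to go.

Request:
play_rows --moves '[{"dx":0.003,"dy":0,"dz":-0.03,"wx":0,"wy":0,"wz":0},{"dx":0.003,"dy":0,"dz":-0.06,"wx":0,"wy":0,"wz":0},{"dx":0.003,"dy":0,"dz":-0.08,"wx":0,"wy":0,"wz":0},{"dx":0.003,"dy":0,"dz":-0.08,"wx":0,"wy":0,"wz":0}]'

```text
clock: 6.6
position: [0.5653, 0.0213, 0.1321]
eef_rot: [0.463, 0.535, -0.463, 0.535]
contact_force: [1.1, 0.0, -4.3]
opening: 0.0206
```

```bash
python3 - <<'E'
from h import *
import pickle
rows([((.5635,.034,.133),8.2)])
i=ctrl.camera_info("wrist"); im=ctrl.camera("wrist")
pickle.dump(i,open("w6.pkl","wb"))
crop(im,180,0,480,200,2,"w6.png")
E
```

```text
t 6.6 p [0.5653 0.0213 0.1321] yawY 8.29 tilt 0.02 j [-0.11  0.34 -0.16  1.06  0.    1.32] F [ 1.1  0.  -4.3] T [-0.02 -0.03 -0.01] open 0.0206
 d [-0.003   0.0003 -0.0426] w [ 0.0009 -0.0002  0.0001] rows 0.3 0.0
```

View pics/w6.png

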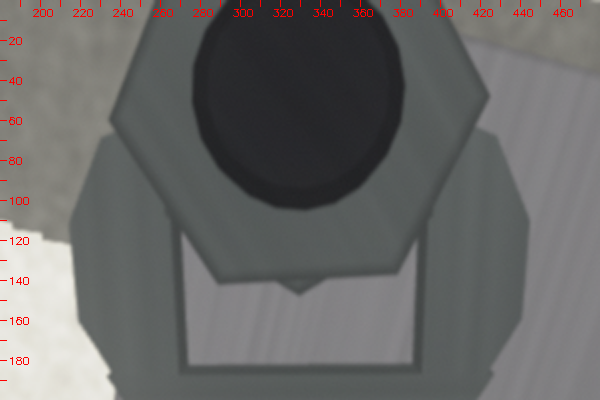

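The jaws are on the nut's sides without force, and the corner at (330,147) is still about 12 mm short of the jaw bottom. I'll advance the rest.

Request:
play_rows --moves '[{"dx":0.001,"dy":0,"dz":-0.02,"wx":0,"wy":0,"wz":0},{"dx":0.001,"dy":0,"dz":-0.04,"wx":0,"wy":0,"wz":0},{"dx":0.001,"dy":0,"dz":-0.04,"wx":0,"wy":0,"wz":0},{"dx":0.001,"dy":0,"dz":-0.04,"wx":0,"wy":0,"wz":0}]'

```text
clock: 7.05
position: [0.5638, 0.0328, 0.1321]
eef_rot: [0.463, 0.535, -0.462, 0.535]
contact_force: [-0.1, 2.6, -0.7]
opening: 0.0204
```

```bash
python3 - <<'E'
from h import *
import pickle
rows([((.5635,.034,.1315),8.2)])
i=ctrl.camera_info("wrist"); im=ctrl.camera("wrist")
pickle.dump(i,open("w7.pkl","wb"))
crop(im,180,0,480,250,2,"w7.png")
E
```

```text
t 7.05 p [0.5638 0.0328 0.1321] yawY 8.25 tilt 0.06 j [-0.09  0.34 -0.17  1.06  0.    1.34] F [-0.1  2.6 -0.7] T [0.5  0.04 0.04] open 0.0204
 d [ 0.0019 -0.0005 -0.0041] w [ 0.0006 -0.0006 -0.0004] rows 0.0 0.0
```

View pics/w7.png

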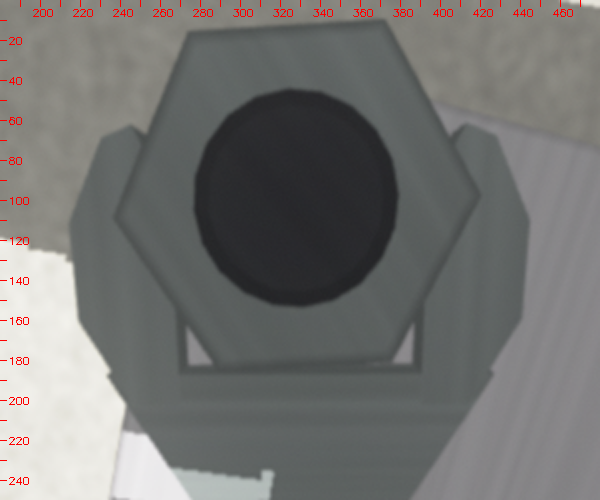

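```bash
python3 - <<'E'
from h import *
import pickle
i=pickle.load(open("w7.pkl","rb"))
rod=at(i,(328,98),.164)[:2]; b=at(i,(329.5,184),.1225)[:2]
u98=np.radians(98.25);u=np.array([np.cos(u98),np.sin(u98)])
print("rod",rod,"jaw",b+.0245*u, "short by",(rod-b)@u-.0245)
hx=np.array([(236,108),(275,16),(372,10.5),(419,97),(375,181),(289,183)],float)
w=np.array([at(i,q,.154)[:2] for q in hx]); c=w.mean(0); print("jam c",c,np.linalg.norm(w-c,axis=1))
a=np.degrees(np.arctan2((w-c)[:,1],(w-c)[:,0])); print(a, np.mod(a,60))
E
```

```text
rod [0.55088938 0.11461664] jaw [0.55127927 0.1133564 ] short by 0.0013031438287730047
jam c [0.55081705 0.11407609] [0.02322561 0.02294944 0.02297506 0.02295286 0.02335971 0.02271941]
[-168.68306172  131.03203405   71.07425561   11.65590409  -49.05303872
 -109.00994577] [11.31693828 11.03203405 11.07425561 11.65590409 10.94696128 10.99005423]
```

The spanner is short of full seating by only about 1.3 mm and is close to flat. I'll nudge it 1 mm on and 1 mm down, then release.

Request:
play_rows --moves '[{"dx":0.003,"dy":0,"dz":-0.004,"wx":0,"wy":0,"wz":0},{"dx":0.003,"dy":0,"dz":-0.004,"wx":0,"wy":0,"wz":0}]'

```text
clock: 7.3
position: [0.5638, 0.0327, 0.132]
eef_rot: [0.463, 0.534, -0.463, 0.535]
contact_force: [-2.3, -2.5, 7.9]
opening: 0.0208
```

Request:
play_rows --moves '[{"dx":0,"dy":0,"dz":0,"wx":0,"wy":0,"wz":0},{"dx":0,"dy":0,"dz":0,"wx":0,"wy":0,"wz":0},{"dx":0,"dy":0,"dz":0,"wx":0,"wy":0,"wz":0},{"dx":0,"dy":0,"dz":0,"wx":0,"wy":0,"wz":0}]' --grip 0.4

```text
clock: 7.7
position: [0.5636, 0.0333, 0.1308]
eef_rot: [0.463, 0.535, -0.463, 0.534]
contact_force: [0.3, 0.1, -0.4]
opening: 0.0599
```

Request:
play_rows --moves '[{"dx":-0.02,"dy":0,"dz":0,"wx":0,"wy":0,"wz":0},{"dx":-0.15,"dy":0,"dz":0,"wx":0,"wy":0,"wz":0},{"dx":-0.3,"dy":0,"dz":0,"wx":0,"wy":0,"wz":0},{"dx":-0.3,"dy":0,"dz":0,"wx":0,"wy":0,"wz":0},{"dx":-0.3,"dy":0,"dz":0,"wx":0,"wy":0,"wz":0}]'

```text
clock: 8.2
position: [0.564, 0.0334, 0.2223]
eef_rot: [0.463, 0.534, -0.462, 0.535]
contact_force: [-0.4, -0.2, 0.4]
opening: 0.0598
```

```bash
python3 - <<'E'
from h import *
import pickle
rows([((.5508,.1143,.22),41.2)])
i=ctrl.camera_info("wrist"); im=ctrl.camera("wrist")
pickle.dump(i,open("w8.pkl","wb"))
cv2.imwrite("pics/w8.png",im[:,:,::-1])
E
```

```text
t 8.2 p [0.564  0.0334 0.2223] yawY 8.22 tilt 0.15 j [-0.09  0.29 -0.    1.27  0.    1.34] F [-0.4 -0.2  0.4] T [ 0.01  0.04 -0.01] open 0.0598
 d [ 0.0074 -0.0051 -0.2734] w [-0.3664  0.0009 -0.0015] rows 1.6 3.8
```

View pics/w8.png

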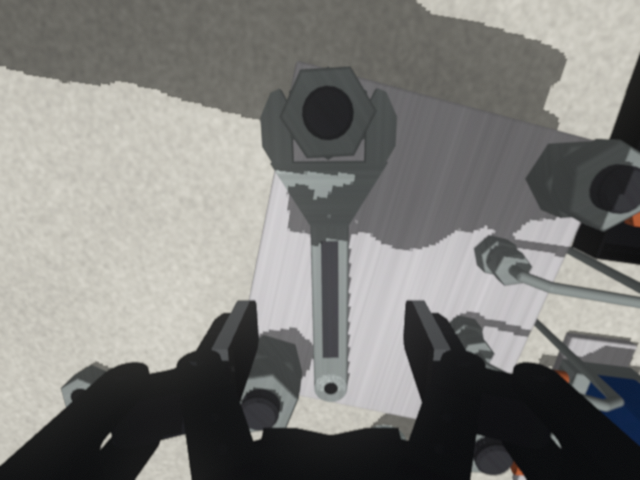

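The spanner lies on the nut, with the jam nut at (327,112) and the handle passing inside the near-right nut at about (262,410). Next I'll refine the rod position.

```bash
python3 - <<'E'
from h import *
import pickle
i=pickle.load(open("w8.pkl","rb"))
im=cv2.imread("pics/w8.png")[:,:,::-1]; crop(im,240,50,420,210,4,"w8c.png")
print(at(i,(327,112.5),.164),at(i,(327,383),.122))
b=at(i,(329.5,162),.122); e=at(i,(330.5,400),.122); print(b,e,np.linalg.norm(b-e),"exp .1705", np.degrees(np.arctan2(b[1]-e[1],b[0]-e[0])))
E
```

```text
[0.55034561 0.11424947 0.164     ] [ 0.57514782 -0.06292242  0.122     ]
[0.55516157 0.08847877 0.122     ] [ 0.57964842 -0.07686019  0.122     ] 0.1671423907045918 exp .1705 98.42431925072742
```

View pics/w8c.png

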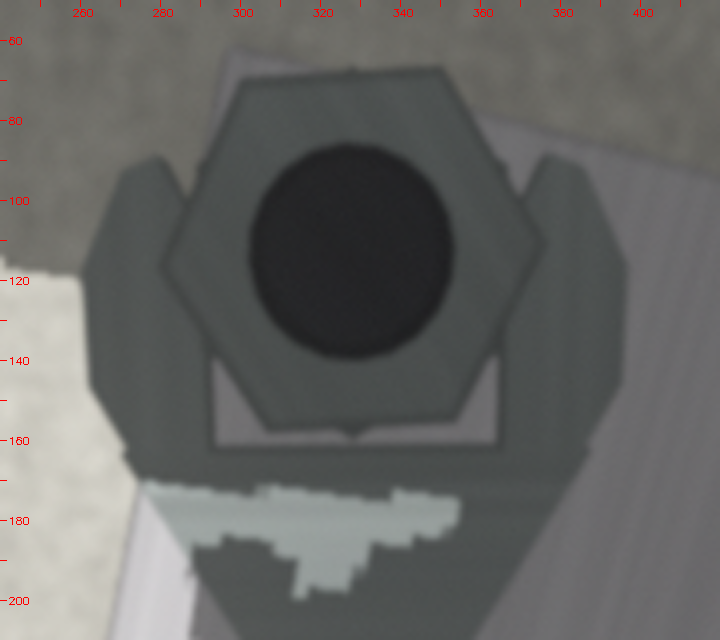

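Request:
play_rows --moves '[{"dx":0.007,"dy":-0.005,"dz":-0.136,"wx":-0.09,"wy":0,"wz":0},{"dx":0.007,"dy":-0.005,"dz":-0.274,"wx":-0.18,"wy":0,"wz":0},{"dx":0.007,"dy":-0.005,"dz":-0.274,"wx":-0.275,"wy":0,"wz":0},{"dx":0.007,"dy":-0.005,"dz":-0.274,"wx":-0.367,"wy":0,"wz":0},{"dx":0.007,"dy":-0.005,"dz":-0.274,"wx":-0.367,"wy":0,"wz":0}]' --grip 0.5

```text
clock: 8.75
position: [0.5497, 0.1149, 0.2175]
eef_rot: [0.29, 0.645, -0.291, 0.644]
contact_force: [-0.3, -0.1, -0.2]
opening: 0.064
```

Request:
play_rows --moves '[{"dx":0,"dy":0,"dz":0,"wx":0,"wy":0,"wz":0},{"dx":0,"dy":0,"dz":0,"wx":0,"wy":0,"wz":0}]'

```text
clock: 8.95
position: [0.5502, 0.1142, 0.2183]
eef_rot: [0.293, 0.644, -0.293, 0.643]
contact_force: [0.2, -0.2, -0.5]
opening: 0.0641
```

```bash
python3 - <<'E'
from h import *
rows([((.5506,.1142,.156),41.2)])
i=ctrl.camera_info("wrist"); im=ctrl.camera("wrist")
cv2.imwrite("pics/w9.png",im[:,:,::-1])
print(proj(i,[[.5506,.1142,.164]]))
E
```

```text
t 8.95 p [0.5502 0.1142 0.2183] yawY 41.03 tilt 0.06 j [ 0.06  0.29 -0.02  1.27 -0.    0.91] F [ 0.2 -0.2 -0.5] T [ 0.03 -0.02 -0.02] open 0.0641
 d [0.2076 0.0011 0.0011] w [-0.0019 -0.0004  0.0005] rows 1.2 0.0
[[331.15789849 283.33391486]]
```

View pics/w9.png

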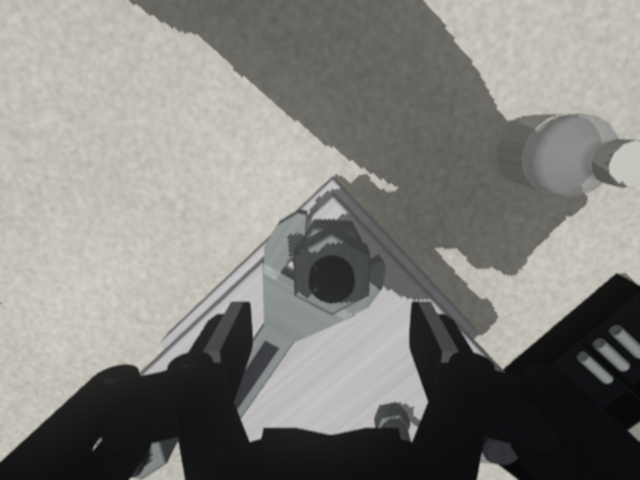

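The rod top is at (331,279), midway between the fingers (240 and 422), and the jam flats are parallel to the pads. I'll descend.

Request:
play_rows --moves '[{"dx":0.1,"dy":0.001,"dz":-0.003,"wx":0,"wy":0,"wz":0},{"dx":0.208,"dy":0.001,"dz":-0.003,"wx":0,"wy":0,"wz":0},{"dx":0.208,"dy":0.001,"dz":-0.003,"wx":0,"wy":0,"wz":0},{"dx":0.208,"dy":0.001,"dz":-0.003,"wx":0,"wy":0,"wz":0}]'

```text
clock: 9.4
position: [0.5499, 0.1152, 0.1568]
eef_rot: [0.292, 0.644, -0.292, 0.644]
contact_force: [-0.3, -0.3, -0.0]
opening: 0.0638
```

```bash
python3 - <<'E'
from h import *
rows([((.5504,.1144,.156),41.2)])
i=ctrl.camera_info("wrist"); im=ctrl.camera("wrist")
cv2.imwrite("pics/w10.png",im[:,:,::-1])
print(proj(i,[[.5506,.1142,.164]]))
E
```

```text
t 9.4 p [0.5499 0.1152 0.1568] yawY 41.17 tilt 0.05 j [ 0.06  0.32 -0.13  1.12  0.    0.91] F [-0.3 -0.3 -0. ] T [-0.01 -0.01  0.02] open 0.0638
 d [ 0.0025 -0.0006  0.003 ] w [-0.0003 -0.0004  0.0005] rows 0.0 0.0
[[329.94833493 355.47439968]]
```

View pics/w10.png

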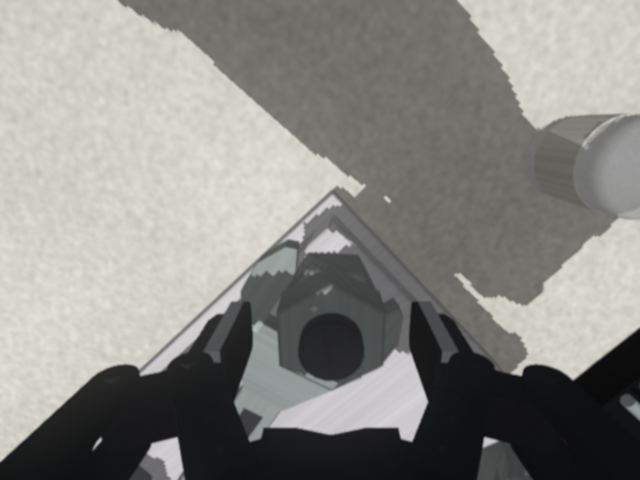

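Request:
play_rows --moves '[{"dx":0.001,"dy":0,"dz":0,"wx":0,"wy":0,"wz":0},{"dx":0.001,"dy":0,"dz":0,"wx":0,"wy":0,"wz":0},{"dx":0.001,"dy":0,"dz":0,"wx":0,"wy":0,"wz":0},{"dx":0.001,"dy":0,"dz":0,"wx":0,"wy":0,"wz":0},{"dx":0.001,"dy":0,"dz":0,"wx":0,"wy":0,"wz":0}]' --grip -1 --squeeze 60

```text
clock: 9.95
position: [0.5502, 0.115, 0.1579]
eef_rot: [0.292, 0.643, -0.292, 0.645]
contact_force: [-3.5, -4.0, 7.3]
opening: 0.039
```

```bash
python3 - <<'E'
from h import *
rows([])
E
```

```text
t 9.95 p [0.5502 0.115  0.1579] yawY 41.22 tilt 0.13 j [ 0.06  0.32 -0.13  1.12 -0.    0.91] F [-3.5 -4.   7.3] T [-0.58  0.66  0.03] open 0.039
```

Opening 39 mm, so the nut is held on its flats. I'll relieve the downward push slightly and begin turning clockwise (+wx).

Request:
play_rows --moves '[{"dx":-0.006,"dy":0,"dz":0,"wx":0.04,"wy":0,"wz":0},{"dx":-0.006,"dy":0,"dz":0,"wx":0.09,"wy":0,"wz":0},{"dx":-0.006,"dy":0,"dz":0,"wx":0.14,"wy":0,"wz":0},{"dx":-0.006,"dy":0,"dz":0,"wx":0.19,"wy":0,"wz":0},{"dx":-0.006,"dy":0,"dz":0,"wx":0.22,"wy":0,"wz":0}]'

```text
clock: 10.45
position: [0.5507, 0.1152, 0.1581]
eef_rot: [0.399, 0.583, -0.399, 0.584]
contact_force: [4.4, -0.5, -8.6]
opening: 0.0398
```

```bash
python3 - <<'E'
from h import *
rows([((.5504,.1146,.158),10)])
i=ctrl.camera_info("wrist"); im=ctrl.camera("wrist")
cv2.imwrite("pics/w11.png",im[:,:,::-1])
E
```

```text
t 10.45 p [0.5507 0.1152 0.1581] yawY 21.28 tilt 0.08 j [ 0.06  0.32 -0.13  1.12 -0.    1.26] F [ 4.4 -0.5 -8.6] T [-0.13 -1.06  0.33] open 0.0398
 d [ 0.0004 -0.0018  0.0016] w [ 0.1253  0.0004 -0.0008] rows 0.0 1.3
```

View pics/w11.png

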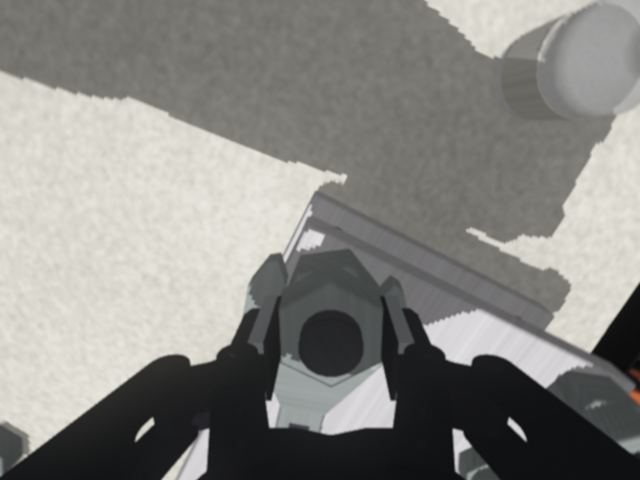

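The wrist torque is 0.33 N m, as expected for turning the nut, so I'll continue.

Request:
play_rows --moves '[{"dx":0,"dy":0,"dz":0,"wx":0.04,"wy":0,"wz":0},{"dx":0,"dy":0,"dz":0,"wx":0.08,"wy":0,"wz":0},{"dx":0,"dy":0,"dz":0,"wx":0.12,"wy":0,"wz":0},{"dx":0,"dy":0,"dz":0,"wx":0.16,"wy":0,"wz":0},{"dx":0,"dy":0,"dz":0,"wx":0.19,"wy":0,"wz":0}]'

```text
clock: 11.0
position: [0.5512, 0.1153, 0.1581]
eef_rot: [0.482, 0.518, -0.48, 0.519]
contact_force: [6.6, 0.0, -9.9]
opening: 0.0392
```

```bash
python3 - <<'E'
from h import *
rows([((.5504,.1146,.158),-8)])
i=ctrl.camera_info("wrist"); im=ctrl.camera("wrist")
cv2.imwrite("pics/w12.png",im[:,:,::-1])
E
```

```text
t 11.0 p [0.5512 0.1153 0.1581] yawY 4.27 tilt 0.13 j [ 0.06  0.32 -0.13  1.12 -0.    1.55] F [ 6.6  0.  -9.9] T [-0.11 -1.59  0.33] open 0.0392
 d [ 0.0004 -0.0027  0.0022] w [ 0.1364  0.     -0.0015] rows 0.0 1.4
```

View pics/w12.png

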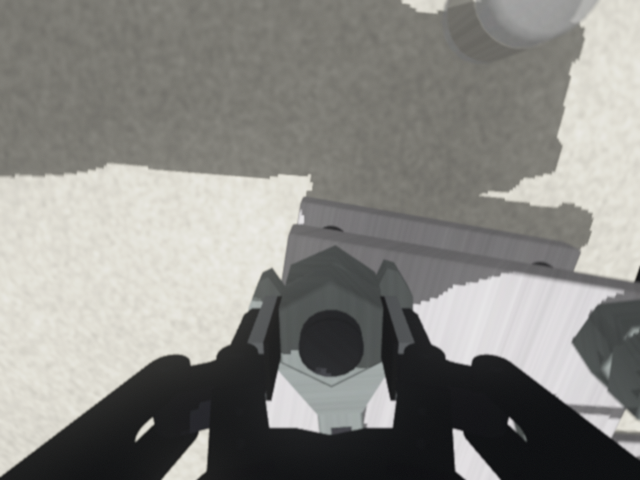

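Request:
play_rows --moves '[{"dx":0,"dy":-0.001,"dz":0,"wx":0.03,"wy":0,"wz":0},{"dx":0,"dy":-0.001,"dz":0,"wx":0.06,"wy":0,"wz":0},{"dx":0,"dy":-0.001,"dz":0,"wx":0.09,"wy":0,"wz":0},{"dx":0,"dy":-0.001,"dz":0,"wx":0.09,"wy":0,"wz":0}]'

```text
clock: 11.45
position: [0.5514, 0.1153, 0.1581]
eef_rot: [0.517, 0.482, -0.515, 0.484]
contact_force: [9.8, -0.1, -11.3]
opening: 0.0395
```

```bash
python3 - <<'E'
from h import *
rows([((.5504,.1146,.158),-8)])
E
```

```text
t 11.45 p [0.5514 0.1153 0.1581] yawY -3.79 tilt 0.18 j [ 0.06  0.32 -0.13  1.12 -0.    1.69] F [  9.8  -0.1 -11.3] T [-0.07 -2.06  0.06] open 0.0395
 d [ 0.0005 -0.0031  0.0026] w [ 0.0468 -0.0002 -0.002 ] rows 0.0 0.5
```

```bash
python3 - <<'E'
from h import *
i=ctrl.camera_info("wrist"); im=ctrl.camera("wrist")
crop(im,200,200,470,450,3,"w13.png")
im=ctrl.camera("scene"); crop(im,250,130,470,330,3,"s13.png")
print(ctrl.read_state()["ft_torque"])
E
```

```text
[-0.07148856 -2.08638282 -0.0173928 ]
```

View pics/w13.png

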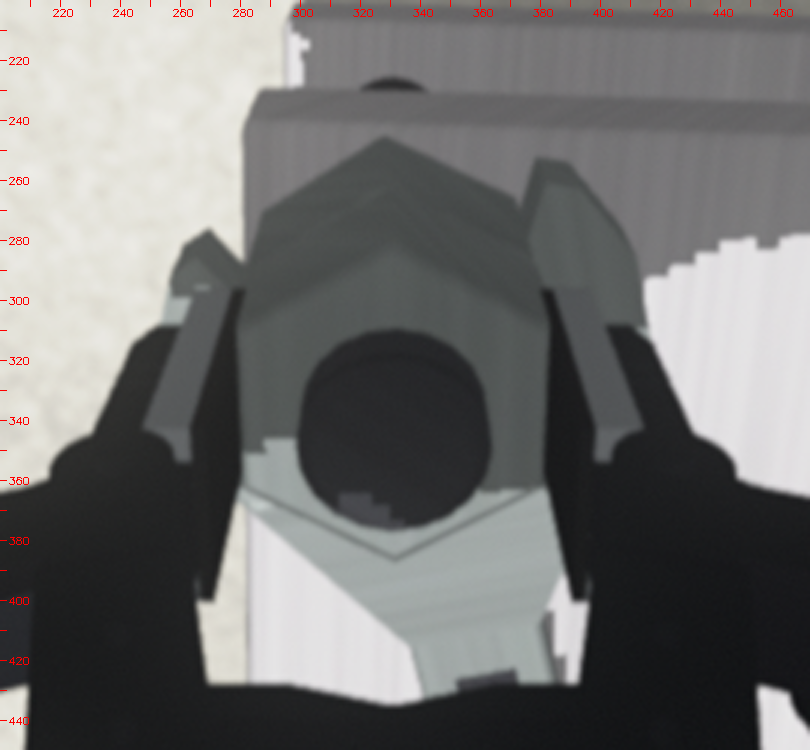

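View pics/s13.png

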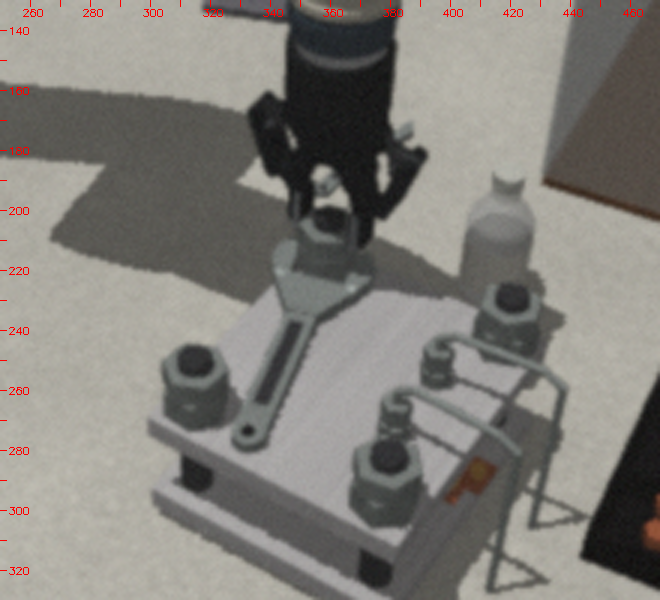

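The jam and lower nuts' corners nearly line up at (330,265) and (327,246), which makes the joint about 0.95 rad. The spanner's yaw is still about 98°. I'll continue turning, easing the side load.

Request:
play_rows --moves '[{"dx":0.003,"dy":0.004,"dz":0,"wx":0.03,"wy":0,"wz":0},{"dx":0.003,"dy":0.004,"dz":0,"wx":0.06,"wy":0,"wz":0},{"dx":0.003,"dy":0.004,"dz":0,"wx":0.09,"wy":0,"wz":0},{"dx":0.003,"dy":0.004,"dz":0,"wx":0.12,"wy":0,"wz":0}]'

```text
clock: 11.95
position: [0.5518, 0.1153, 0.158]
eef_rot: [0.56, 0.432, -0.559, 0.433]
contact_force: [3.9, -0.7, -1.5]
opening: 0.0394
```

```bash
python3 - <<'E'
from h import *
rows([((.5504,.1146,.158),-20)])
i=ctrl.camera_info("wrist"); im=ctrl.camera("wrist")
crop(im,200,200,470,450,3,"w14.png")
E
```

```text
t 11.95 p [0.5518 0.1153 0.158 ] yawY -14.59 tilt 0.15 j [ 0.06  0.32 -0.13  1.12 -0.    1.88] F [ 3.9 -0.7 -1.5] T [-0.19 -0.83  0.3 ] open 0.0394
 d [ 0.     -0.0041  0.0033] w [ 0.0602 -0.0004 -0.0016] rows 0.0 0.6
```

View pics/w14.png

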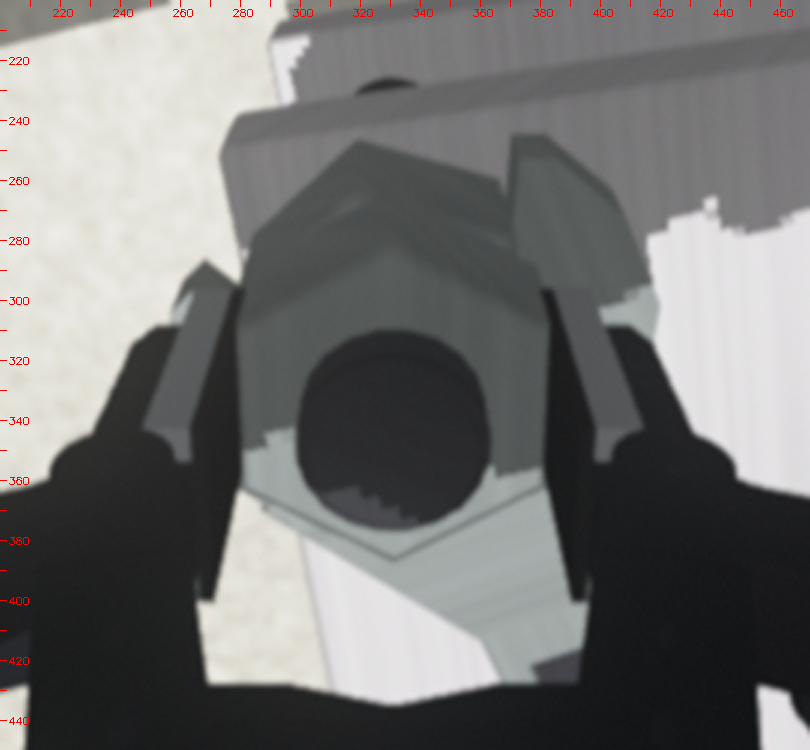

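```bash
python3 - <<'E'
from h import *
i=ctrl.camera_info("wrist")
N=np.array([.5507,.1146])
for z in (.110,.134):
  for p in [(319,247),(284,279),(367,260)]:
    q=at(i,p,z)[:2]; d=q-N; print(z,p,q.round(4),np.linalg.norm(d).round(4),np.degrees(np.arctan2(d[1],d[0])).round(1))
for p,z in [((268,287),.12),((371,245),.12),((330,282),.154),((279,308),.154),((382,307),.154)]:
    q=at(i,p,z)[:2]; d=q-N; print(z,p,q.round(4),np.linalg.norm(d).round(4),np.degrees(np.arctan2(d[1],d[0])).round(1))
E
```

```text
0.11 (319, 247) [0.5512 0.1369] 0.0223 88.7
0.11 (284, 279) [0.5303 0.1254] 0.0231 152.2
0.11 (367, 260) [0.5719 0.1246] 0.0234 25.4
0.134 (319, 247) [0.5539 0.1444] 0.03 83.8
0.134 (284, 279) [0.5359 0.1344] 0.0248 126.7
0.134 (367, 260) [0.5717 0.1338] 0.0284 42.5
0.12 (268, 287) [0.5243 0.1272] 0.0293 154.5
0.12 (371, 245) [0.5751 0.135 ] 0.0318 39.8
0.154 (330, 282) [0.5565 0.1366] 0.0227 75.2
0.154 (279, 308) [0.5354 0.1313] 0.0226 132.6
0.154 (382, 307) [0.5727 0.1218] 0.0232 18.2
```

Measured lower-nut drag is about 9°, which is in limits, and the torque is still only 0.3 N m, so it hasn't reached the stop. I'll go on in small steps.

Request:
play_rows --moves '[{"dx":0.001,"dy":0.002,"dz":0,"wx":0.03,"wy":0,"wz":0},{"dx":0.001,"dy":0.002,"dz":0,"wx":0.06,"wy":0,"wz":0},{"dx":0.001,"dy":0.002,"dz":0,"wx":0.08,"wy":0,"wz":0}]'

```text
clock: 12.3
position: [0.5522, 0.1152, 0.158]
eef_rot: [0.586, 0.396, -0.585, 0.397]
contact_force: [1.2, -0.5, 2.8]
opening: 0.0394
```

```bash
python3 - <<'E'
from h import *
rows([((.5504,.1146,.158),-20)])
i=ctrl.camera_info("wrist"); im=ctrl.camera("wrist")
crop(im,200,200,470,450,3,"w15.png")
im=ctrl.camera("scene"); crop(im,280,180,400,290,6,"s15.png")
E
```

```text
t 12.3 p [0.5522 0.1152 0.158 ] yawY -21.74 tilt 0.14 j [ 0.06  0.32 -0.13  1.12 -0.    2.01] F [ 1.2 -0.5  2.8] T [-0.15 -0.35  0.32] open 0.0394
 d [ 0.     -0.0047  0.0039] w [-0.0193 -0.0006 -0.0015] rows 0.0 0.2
```

View pics/w15.png

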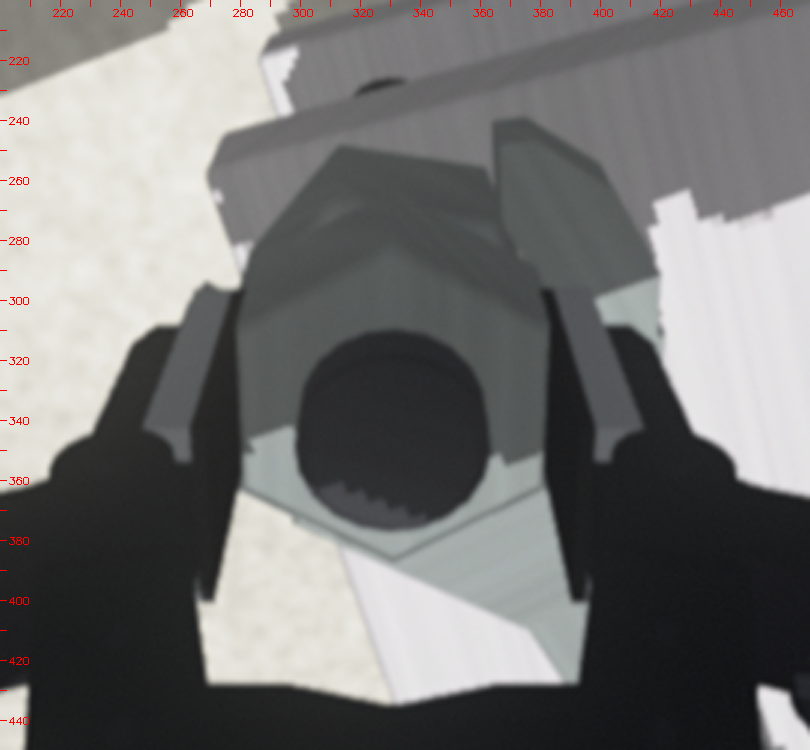

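View pics/s15.png

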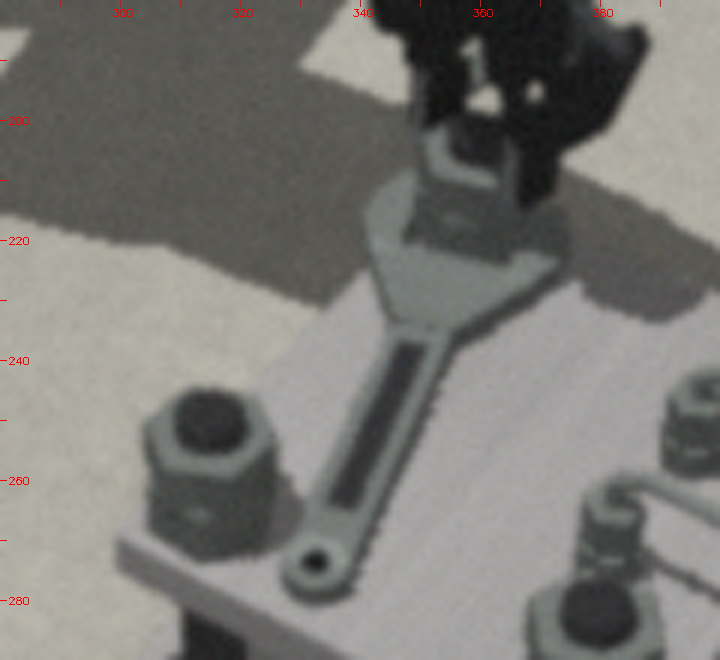

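Request:
play_rows --moves '[{"dx":0,"dy":0.001,"dz":0,"wx":0.03,"wy":0,"wz":0},{"dx":0,"dy":0.001,"dz":0,"wx":0.06,"wy":0,"wz":0},{"dx":0,"dy":0.001,"dz":0,"wx":0.09,"wy":0,"wz":0}]'

```text
clock: 12.7
position: [0.5524, 0.115, 0.1579]
eef_rot: [0.613, 0.354, -0.611, 0.355]
contact_force: [0.8, -0.3, 5.7]
opening: 0.0395
```

```bash
python3 - <<'E'
from h import *
rows([])
i=ctrl.camera_info("wrist"); im=ctrl.camera("wrist")
crop(im,200,200,470,450,3,"w16.png")
E
```

```text
t 12.7 p [0.5524 0.115  0.1579] yawY -29.82 tilt 0.14 j [ 0.06  0.32 -0.13  1.12 -0.    2.15] F [ 0.8 -0.3  5.7] T [-0.22 -0.33  0.37] open 0.0395
```

View pics/w16.png

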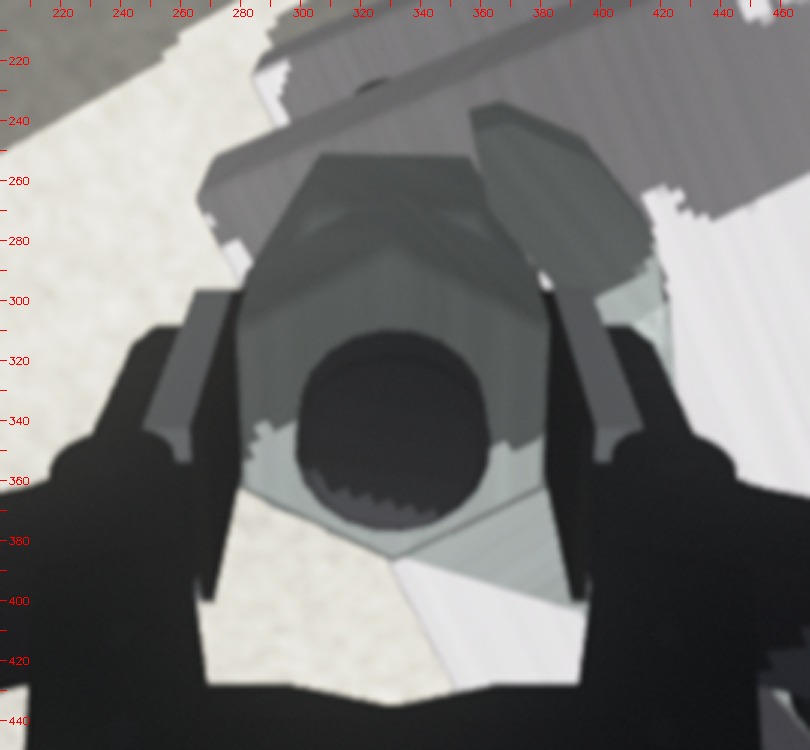

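The lower nut now shows a flat square-on, so it is at about 90°, roughly 8° dragged. The jam nut has turned about 63° relative to it, so the stop must be near. I'll take small steps and watch the torque.

Request:
play_rows --moves '[{"dx":0,"dy":0.001,"dz":0,"wx":0.02,"wy":0,"wz":0},{"dx":0,"dy":0.001,"dz":0,"wx":0.04,"wy":0,"wz":0},{"dx":0,"dy":0.001,"dz":0,"wx":0.04,"wy":0,"wz":0}]'

```text
clock: 13.05
position: [0.5525, 0.115, 0.158]
eef_rot: [0.623, 0.335, -0.622, 0.336]
contact_force: [-0.2, 0.3, 7.0]
opening: 0.0395
```

```bash
python3 - <<'E'
from h import *
rows([])
i=ctrl.camera_info("wrist"); im=ctrl.camera("wrist")
crop(im,200,200,470,450,3,"w17.png")
im=ctrl.camera("scene"); crop(im,280,180,400,290,6,"s17.png")
E
```

```text
t 13.05 p [0.5525 0.115  0.158 ] yawY -33.37 tilt 0.13 j [ 0.06  0.32 -0.13  1.12  0.    2.21] F [-0.2  0.3  7. ] T [-0.09 -0.13  0.19] open 0.0395
```

View pics/w17.png

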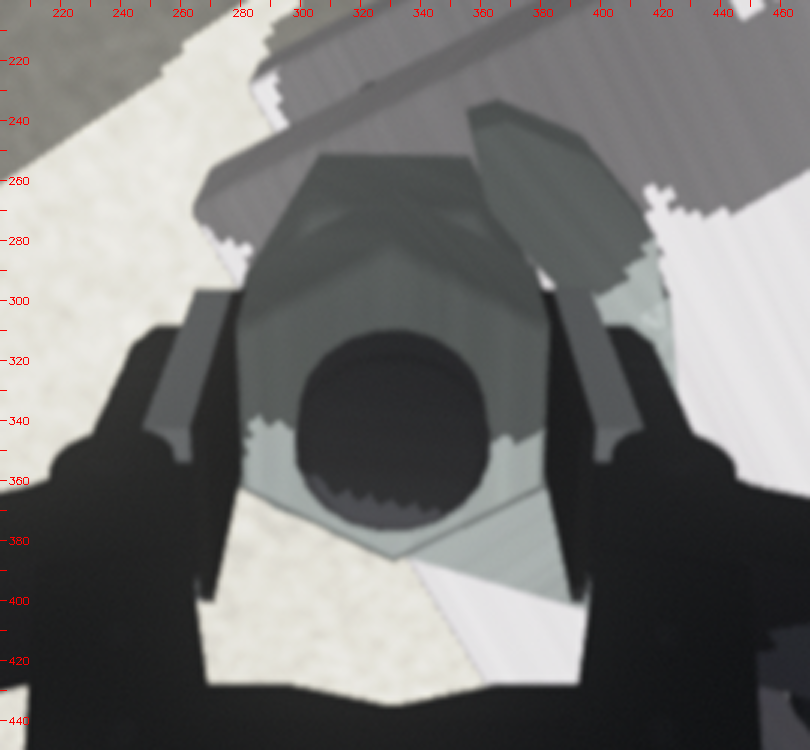

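View pics/s17.png

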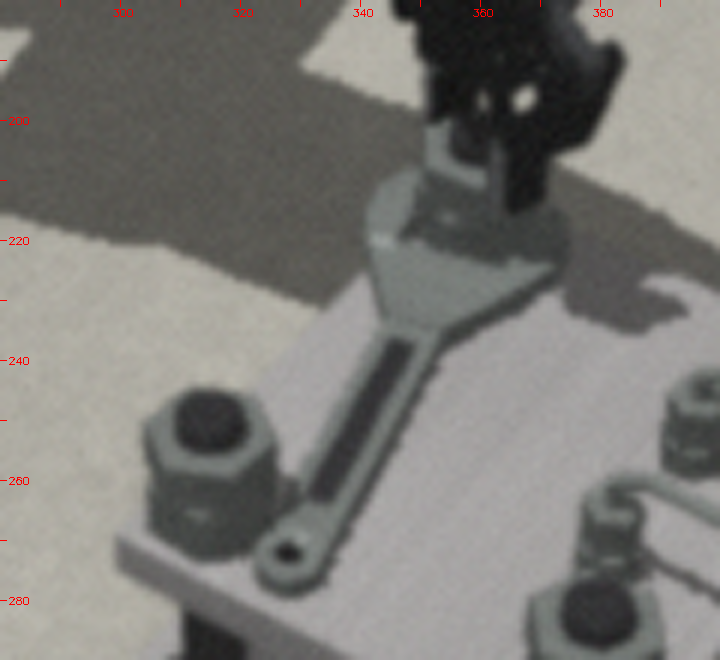

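The two nuts now move together, with their relative pose unchanged between the last two views, and the spanner swung so its handle is nearly against the near-right nut. I'll push 2° more to confirm the lock.

Request:
play_rows --moves '[{"dx":0,"dy":0,"dz":0,"wx":0.012,"wy":0,"wz":0},{"dx":0,"dy":0,"dz":0,"wx":0.024,"wy":0,"wz":0}]'

```text
clock: 13.35
position: [0.5525, 0.115, 0.158]
eef_rot: [0.629, 0.324, -0.628, 0.324]
contact_force: [0.4, -1.1, 6.7]
opening: 0.0397
```

```bash
python3 - <<'E'
from h import *
rows([])
i=ctrl.camera_info("wrist"); im=ctrl.camera("wrist")
crop(im,200,200,470,450,3,"w18.png")
im=ctrl.camera("scene"); crop(im,280,180,400,290,6,"s18.png")
rows([])
E
```

```text
t 13.35 p [0.5525 0.115  0.158 ] yawY -35.47 tilt 0.13 j [ 0.06  0.32 -0.13  1.12 -0.    2.25] F [ 0.4 -1.1  6.7] T [-0.25 -0.23  0.89] open 0.0397
t 13.45 p [0.5525 0.115  0.158 ] yawY -35.47 tilt 0.13 j [ 0.06  0.32 -0.13  1.12 -0.    2.25] F [ 0.7 -0.1  7.2] T [-0.2  -0.17  0.6 ] open 0.039
```

View pics/w18.png

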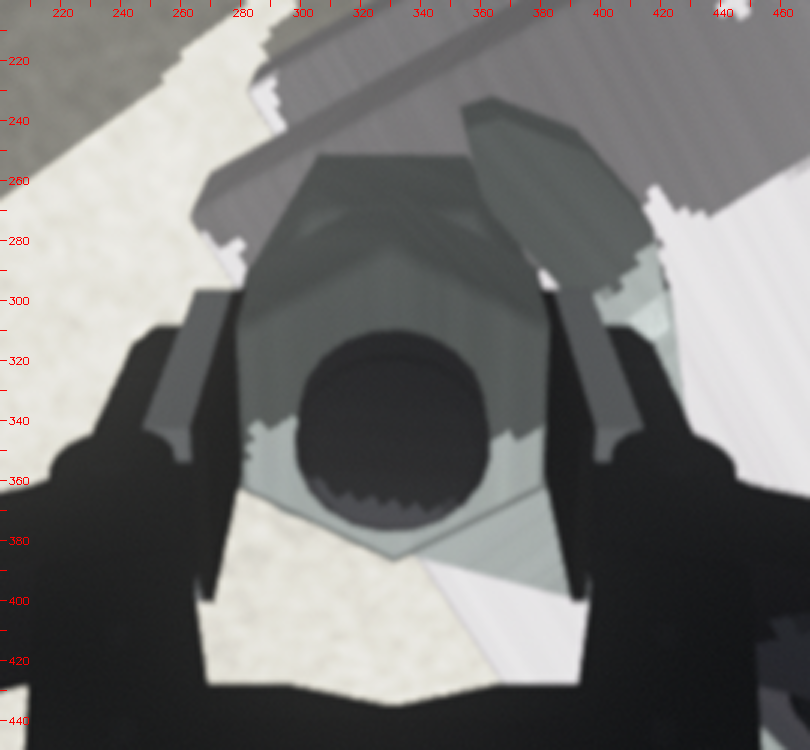

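View pics/s18.png

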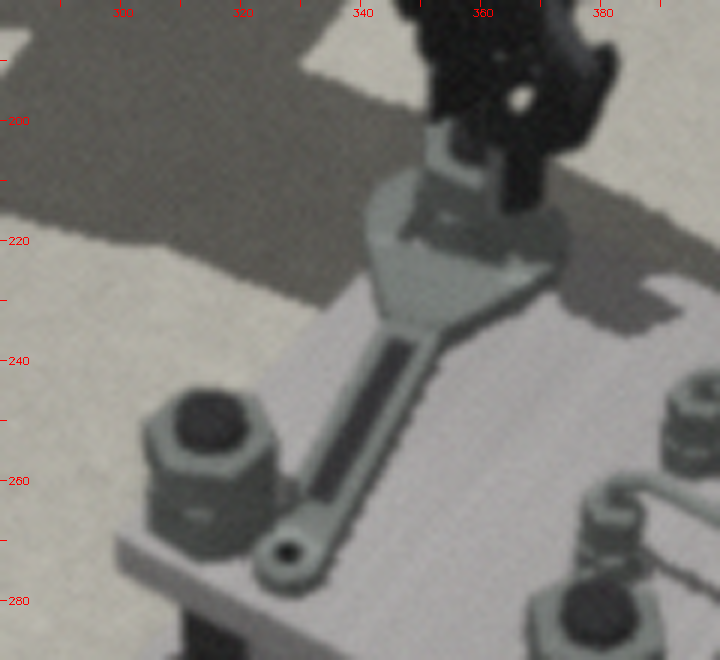

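Torque rose to 0.9 N m with the handle no longer moving, so the jam nut is locked and the spanner is lodged. Now I'll release and lift.

Request:
play_rows --moves '[{"dx":0,"dy":0,"dz":0,"wx":0,"wy":0,"wz":0},{"dx":0,"dy":0,"dz":0,"wx":0,"wy":0,"wz":0},{"dx":0,"dy":0,"dz":0,"wx":0,"wy":0,"wz":0},{"dx":0,"dy":0,"dz":0,"wx":0,"wy":0,"wz":0}]' --grip 0.5

```text
clock: 13.85
position: [0.5519, 0.1149, 0.1566]
eef_rot: [-0.629, -0.323, 0.629, -0.323]
contact_force: [0.8, 1.0, -0.6]
opening: 0.064
```

Request:
play_rows --moves '[{"dx":-0.06,"dy":0,"dz":0,"wx":0,"wy":0,"wz":0},{"dx":-0.2,"dy":0,"dz":0,"wx":0,"wy":0,"wz":0},{"dx":-0.3,"dy":0,"dz":0,"wx":0,"wy":0,"wz":0},{"dx":-0.3,"dy":0,"dz":0,"wx":0,"wy":0,"wz":0}]'

```text
clock: 14.25
position: [0.5534, 0.115, 0.2508]
eef_rot: [0.631, 0.322, -0.627, 0.324]
contact_force: [0.7, -0.7, 0.0]
opening: 0.0641
```

```bash
python3 - <<'E'
from h import *
rows([((.57,.02,.25),-10)])
E
```

```text
t 14.25 p [0.5534 0.115  0.2508] yawY -35.6 tilt 0.38 j [0.06 0.28 0.05 1.34 0.   2.25] F [ 0.7 -0.7  0. ] T [-0.   -0.01  0.03] open 0.0641
 d [0.003  0.2293 0.2252] w [-0.2844 -0.0019 -0.0038] rows 1.9 3.0
```

Request:
play_rows --moves '[{"dx":0,"dy":0.18,"dz":0.19,"wx":-0.48,"wy":0,"wz":0},{"dx":0,"dy":0.18,"dz":0.19,"wx":-0.48,"wy":0,"wz":0},{"dx":0,"dy":0.18,"dz":0.19,"wx":-0.48,"wy":0,"wz":0},{"dx":0,"dy":0.18,"dz":0.19,"wx":-0.48,"wy":0,"wz":0},{"dx":0,"dy":0.18,"dz":0.19,"wx":-0.48,"wy":0,"wz":0}]'

```text
clock: 14.75
position: [0.5625, 0.0366, 0.2458]
eef_rot: [0.468, 0.53, -0.469, 0.529]
contact_force: [0.6, 0.3, 1.0]
opening: 0.0642
```

Request:
play_rows --moves '[{"dx":0,"dy":0,"dz":0,"wx":0,"wy":0,"wz":0},{"dx":0,"dy":0,"dz":0,"wx":0,"wy":0,"wz":0}]'

```text
clock: 14.95
position: [0.5626, 0.0371, 0.2462]
eef_rot: [0.471, 0.527, -0.471, 0.527]
contact_force: [-0.4, 0.2, 0.3]
opening: 0.0641
```

```bash
python3 - <<'E'
from h import *
import pickle
rows([])
i=ctrl.camera_info("wrist"); im=ctrl.camera("wrist")
pickle.dump(i,open("w19.pkl","wb"))
cv2.imwrite("pics/w19.png",im[:,:,::-1])
crop(im,240,50,440,210,4,"w19c.png")
E
```

```text
t 14.95 p [0.5626 0.0371 0.2462] yawY 6.42 tilt 0.04 j [-0.08  0.28  0.05  1.33  0.    1.38] F [-0.4  0.2  0.3] T [-0.01  0.04 -0.  ] open 0.0641
```

View pics/w19.png

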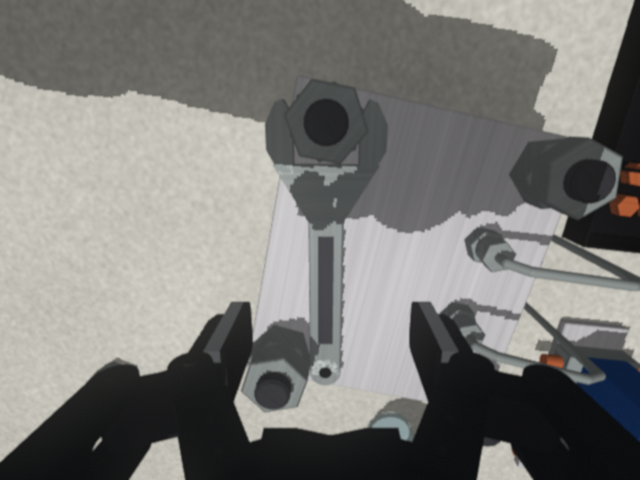

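View pics/w19c.png

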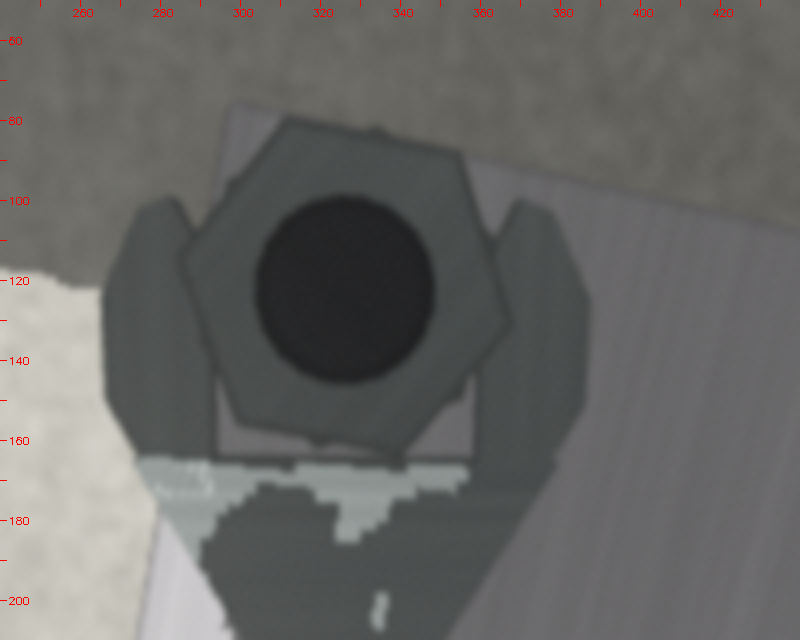

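```bash
python3 - <<'E'
from h import *
import pickle
i=pickle.load(open("w19.pkl","rb"))
rod=at(i,(326,122),.164)[:2]; print("rod",rod)
near=at(i,(320,161.5),.110)[:2]; far=at(i,(334,81),.134)[:2]
for n,q in(("near",near),("far",far)):
    d=q-rod; print(n,np.linalg.norm(d),np.degrees(np.arctan2(d[1],d[0])))
d=far-near; print("far-near",np.linalg.norm(d),np.degrees(np.arctan2(d[1],d[0])))
j=np.array([(313,79),(355,88),(367,131),(340,163),(299,156),(285,115)],float)
w=np.array([at(i,q,.154)[:2] for q in j]);c=w.mean(0);a=np.degrees(np.arctan2((w-c)[:,1],(w-c)[:,0]));print("jam",c,np.mod(a,60))
b=at(i,(326,164.5),.122)[:2]; e=at(i,(324.5,383),.122)[:2]; print("spanner yaw",np.degrees(np.arctan2(*(b-e)[::-1])), np.linalg.norm(b-e))
ux=(b-e)/np.linalg.norm(b-e); print("jaw-rod",np.linalg.norm(b+.0245*ux-rod))
# same on w8 for start
i=pickle.load(open("w8.pkl","rb"))
near=at(i,(328,159.5),.110)[:2]; far=at(i,(328,66.5),.134)[:2]; d=far-near;print("start lower",np.linalg.norm(d),np.degrees(np.arctan2(d[1],d[0])))
E
```

```text
rod [0.55086693 0.11429288]
near 0.025711625106338946 -94.42804636033661
far 0.023000972612669802 85.64729731088443
far-near 0.04871258722231038 85.60752919475124
jam [0.55103747 0.11394747] [54.16261552 55.60456721 55.42921562 55.66187575 55.39926154 56.30925203]
spanner yaw 95.81787357669155 0.16741499959351022
jaw-rod 0.0015591893218426835
start lower 0.04888305037459421 97.98052454348597
```

The final view shows the spanner flat on the nut, with its jaw point about 1.6 mm from the rod axis and the handle against the near-right nut. The lower nut has turned about 12°, roughly 5 mm at its corner, and the gripper is clear. I'm handing in.

```bash
python3 - <<'E'
from h import *
im=ctrl.camera("scene"); cv2.imwrite("pics/send.png",im[:,:,::-1])
print(ctrl.read_state()["contact_force"]); ctrl.close_job()
E
```

```text
[ 0.90497987 -0.36574238  1.05337185]
the job is handed in; nothing more can be done
```

View pics/send.png

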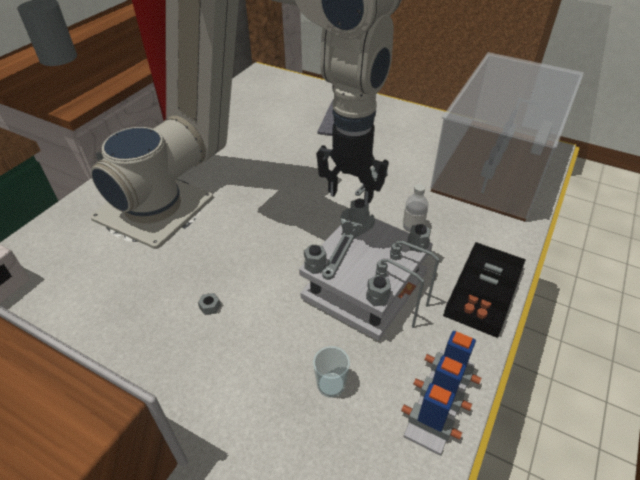

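The job is handed in. The larger spanner is on the lower nut and let go, the jam nut is turned clockwise to its stop, and the gripper is clear of everything. It took about 15 s of the 54 s.

**What my last checks showed:**
- **Spanner:** its jaw point is about 1.6 mm from the rod's axis. It looks flat on the plate, with the handle against the inner side of the near-right nut. I did not measure its level as an angle.
- **Jam nut:** both nuts began to move together, and the resisting torque then rose from about 0.3 to 0.9 N m. I take that as locked hard.
- **Lower nut:** it turned about 12°, or roughly 5 mm at its corner. The limit is 7 mm.
- **Other objects:** the bottle, beaker and spare nut appear where they were in the final scene picture. The gripper hides the small spanner there; the arm did not go near it after the first move.

**Where a check disagreed:** the hex positions suggested the jam nut started at about 0.47 rad. I measured about 63° (1.1 rad) of turn relative to the lower nut before it stopped, so with the stop at 1.2 rad it must have started near 0.1 rad. The joint angle cannot be read directly, so the lock rests on the torque rise and the nuts moving together.

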